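# Pin the swing fence and hold it square

### The job

Push the headed pin from its parking block down through the aligned fork and lug holes of the squaring jig until its head seats on the fork, and leave it there. Then pick up the aluminium bench square by its rib, lay it flat on the jig's base plate and press its outer corner into the corner between the fixed fence and the sprung swing fence until both outer faces lie flush on the fences and the swing fence stands at a right angle. Finish while still gripping the square and pressing it against both fences, and leave the other things on the bench alone.

Things in the scene. Friction and masses are not known exactly. Their poses are not given: they have to be found in the camera images.
- jig: squaring jig fixed to the bench: grey base plate 10 mm thick (x -140 to 36, y -40 to 142 mm), two aluminium fences, dark steel fork. Origin at bench level under the inside corner. Fixed fence: inner face in plane x = 0, looks to -x, runs along +y. Swing fence, when square: inner face in plane y = 0, looks to +y, runs along -x. The square belongs in the quadrant x < 0, y > 0. z up
- jig_corner (a point): the inside corner of the jig on top of its base plate (10 mm above the bench, straight above jig's origin); axes as jig
- fork_hole (a point): centre of the mouth of the upright hole in the fork, on the fork's top face, 41 mm above the bench, at x = 10, y = -16 mm in the jig's frame. The hole, 12.5 mm wide and 31 mm deep, passes through upper leaf, the swing fence's lug and lower leaf, always in line
- swing_fence (a joint): angle of the swing fence about the upright axis of fork_hole: 0 = at a right angle to the fixed fence, negative = closed in over the corner, positive = opened too far; -0.4 to 0.1 rad. A spring keeps it at -0.4 and shuts it again when let go; it pushes back with 0.5 Nm at -0.4 and 0.8 Nm at 0 (about 7 N at the end of the square's leg)
- pin: loose steel headed pin, upright, 50 g: shank 10 mm thick and 30 mm long with chamfered foot, then a flange 20 mm wide and 4 mm thick, then a dark round grip 16 mm wide and 24 mm tall (58 mm overall). Origin at the foot's centre, z up along the pin. At the start its flange rests on the parking block
- pin_shoulder (a point): centre of the underside of the pin's flange, 30 mm above its foot; when seated it lies on the fork's top face
- pin_block: fixed grey plastic parking block 46 x 46 x 36 mm with an upright hole 33 mm deep in the middle that holds the pin at the start; origin at the centre of its underside
- bench_square: loose L-shaped aluminium square lying flat, about 0.35 kg: legs 110 mm long outside, 22 mm wide, 14 mm thick, with an upright grip rib 16 mm thick, 56 mm long, top 44 mm above the underside. Origin on the underside at mid-rib. From the outer corner (34, -34 mm) the legs run along -x and +y. The rib runs along (1, 1): grip it across (1, -1). When home its axes are parallel to the jig's
- square_heel (a point): the square's outer corner, on its underside; axes as bench_square
- beaker_glass: bystander: small clear beaker, 57 mm wide, 70 mm tall
- autoclave_tape: bystander: roll of tan tape lying flat, 104 mm across, 25 mm tall
- tube_rack: bystander: yellow wire rack with two capped tubes, 52 x 86 x 122 mm
- forceps: bystander: steel forceps lying flat, 135 mm long
- marker_pen: bystander: marker pen lying flat, 135 mm long
- plastic_beaker: bystander: clear plastic beaker, 68 mm wide, 88 mm tall
- fixed_fence: the jig's fixed fence, an aluminium bar 12 x 128 x 26 mm on the base plate; its inner face is 128 mm long from y = 2 mm, its top 36 mm above the bench; origin and axes as jig
- swing_bar: the aluminium bar of the swing fence, 129 x 12 x 24 mm; origin on the pivot axis 10 mm above the bench, its inner face at y = 16 mm, from x = -16 to -145 mm in its own frame; its top 35.5 mm above the bench

How it is judged:
By the outcome, as a careful person would: the job done as asked, in the order asked, and still so for the second after the job is handed in, while the arm keeps its last pose, push and grip.
It also fails if it takes over 61 s, if anything falls off the work surface, if the arm or the gripper's body presses on something with over 40 N, if the wrist force passes 120 N, or if a joint passes its speed limit or range.

### The arm

A 6-joint arm with a two-finger parallel gripper is mounted at the origin on a cart in front of the work surface, level with it; the furniture and walls round the work are solid. World frame = base frame: x ahead of the robot, y to its left, z up, the work surface at z = 0. Lengths are in m, angles in rad, forces in N, time in s.
With the tool pointing down it reaches from about 0.35 to 0.875 m from the base axis. Payload 4.2 kg.
Tool frame: the origin (TCP) lies at the very end of the fingers, on their centre line; the grasp point (between the pads) lies 19 mm behind it; z points along the fingers, y is the direction in which the jaws open and shut (so a half turn about z gives the same grasp; the last joint's range is limited). The gripper opens to 87 mm and grips with 3 to 60 N. Pads are 19 mm wide; open, the fingers measure 117 mm over their backs; the gripper's body (75 mm by 190 mm) begins 51 mm behind the grasp point.
Start: joints at [-1.076, 0.385, 0.008, 0, -1.194, -0.259], TCP at [0.146, -0.608, 0.223] pointing down, gripper open.
Joint ranges: [-3.14, 3.14], [-1.21, 2.06], [-1.07, 1.41], [-3.16, 2.05], [-2.99, -0.16], [-3.1, 3.1]. Speed limits (rad/s): [2.79, 2.79, 3.14, 3.14, 3.14, 3.14].

### API

Orientations are given as a unit quaternion [x, y, z, w].
In Python, from rig import arm gives the robot as it stands. The module is installed in compiled form; this text tells all that it offers.
- The arm moves only by the tool apply_moves, never from a script. Its argument "moves" is a list of rows, each a list of 5 numbers: the shift along the world's x, y, z in mm, then the turn about the world's z in degrees, then the finger opening in mm, from 0 to 87. In form: [[dx, dy, dz, roll, grip], ...]. A call has 1 to 8 rows; each row shifts and turns the pose as measured when the row begins; what a row does not reach is not made up. A row lasts 1/10 s, in which the tool goes at most 50 mm and 8.59 degrees, less where a joint would pass 70% of its speed; a pose out of reach is approached as far as the arm can. A call is refused whole if a number of a shift passes 50 or a number of a turn 8.59, either way. A call with a gripper value outside its range is refused whole. The fingers move at their own pace and stop on an object; "squeeze" is the grip in N (left out, the last holds). Time passes only in rows, so rows that do not move let the fingers close. It gives the time, the measured TCP pose, the force and the opening at its end, in the units of the state.
- arm.sense(): the state, without advancing time (a new reading comes with each control period).
- arm.grab_frame(name): name is "scene" or "top"; returns a dict with "frame" (480x640x3 uint8, blue, green, red), "z_map" (480x640 float32, m along the optical axis (not along the pixel's ray), 0 where there is no reading), "fx", "fy", "cx", "cy" (pixels), "eye" and "attitude" of the camera in the world. Camera axes: x right, y up, looking along -z (the intrinsics and any distortion apply to the point x, -y, -z); pixel columns grow to the right and rows downward; lengths in m; the calibration is good to about 2 mm. A picture is of the moment at which its call begins.
- arm.close_job(): hands the job in, once; it reports no verdict.
The state is a dict: "t": time; "joint_pos": joint angles; "qd": joint speeds; "joint_torque": joint torques, N m; "tcp_pos": TCP position; "orientation": TCP orientation; "contact_force": force on the tool from outside, world axes, zero at the start; "torque": the same for the moment, N m; "grip_width": finger opening in m.
Only numpy, scipy, OpenCV 4.12 (cv2) and the standard library are available. Lean on these libraries where they do the work, as an engineer would, in place of code of your own. Each camera call takes 0.05 s, during which the arm holds its last target.

## Working session

There is one attempt and no reset: what is moved stays moved. The work goes in short steps, Python scripts to look and compute and a tool call to move; the robot and the scene stay as the last step left them, time stands still between calls to the robot, and variables do not carry over. Pictures are saved under pics/ and viewed, and the job is handed in when it is done.

Besides the shell and the picture viewer there is one more tool, called after "Emit:" by a JSON object that holds its "api" and its "payload". apply_moves: Moves the arm, as the interface text tells. Its arguments: {"type":"object","properties":{"moves":{"type":"array"},"squeeze":{"type":"number"}},"required":["moves"]}

```bash
mkdir -p pics
cat > h.py <<'E'
from rig import arm
import numpy as np, cv2, pickle
from scipy.spatial.transform import Rotation as R
def grab(n):
    f=arm.grab_frame(n); pickle.dump(f,open(n+'.pkl','wb')); return f
def load(n): return pickle.load(open(n+'.pkl','rb'))
def att(f):
    a=np.array(f['attitude'],float)
    return R.from_quat(a).as_matrix() if a.size==4 else a.reshape(3,3)
def px(f,u,v,z=None):
    """pixel to world; by depth, or on plane z"""
    d=np.array([(u-f['cx'])/f['fx'],-(v-f['cy'])/f['fy'],-1.])
    A=att(f);e=np.array(f['eye'])
    if z is None: return e+A@(d*f['z_map'][int(round(v)),int(round(u))])
    w=A@d; return e+w*(z-e[2])/w[2]
def proj(f,p):
    c=att(f).T@(np.array(p)-np.array(f['eye'])); c=c/-c[2]
    return f['cx']+f['fx']*c[0], f['cy']-f['fy']*c[1]
def crop(f,u0,v0,u1,v1,s,name):
    cv2.imwrite('pics/'+name,cv2.resize(f['frame'][v0:v1,u0:u1],None,fx=s,fy=s,interpolation=cv2.INTER_CUBIC))
E
python3 - <<'E'
from h import *
s=arm.sense(); print(s)
for n in('scene','top'):
    f=grab(n); cv2.imwrite(f'pics/{n}0.png',f['frame']); print({k:v for k,v in f.items() if k not in('frame','z_map')})
E
```

```text
{'t': 0.0, 'joint_pos': array([-1.07640380e+00,  3.85561682e-01,  6.62373351e-03, -5.25566286e-04,
       -1.19400393e+00, -2.58628522e-01]), 'qd': array([ 8.26934475e-06, -1.39575183e-03, -1.02276486e-03,  1.30149176e-03,
       -1.03167032e-03, -1.10131160e-03]), 'joint_torque': array([-3.94519129e-04, -3.90663528e+01,  1.87408894e+01,  4.22021672e+00,
        1.08807659e-02, -2.03558011e-04]), 'tcp_pos': array([ 0.14589   , -0.60710798,  0.22145176]), 'orientation': array([-1.17512823e-01,  9.93070756e-01,  1.08743444e-03, -1.67299171e-04]), 'contact_force': array([0.11340398, 0.13086716, 0.03233998]), 'torque': array([-0.02036754, -0.00193807,  0.03432727]), 'grip_width': 0.08715341191412278}
{'fx': 468.28184291991954, 'fy': 468.28184291991954, 'cx': 323.0686687491795, 'cy': 237.73919218408915, 'eye': array([-0.0027745 ,  0.4447326 ,  0.86565445]), 'attitude': array([-0.14432395,  0.31955824,  0.85416438, -0.38400045])}
{'fx': 586.5697808505245, 'fy': 586.5697808505245, 'cx': 314.98542854114646, 'cy': 245.4218507829039, 'eye': array([ 0.29791911, -0.01853745,  1.40022736]), 'attitude': array([ 0.05984398, -0.05512299, -0.69870244,  0.71077075])}
```

View pics/scene0.png

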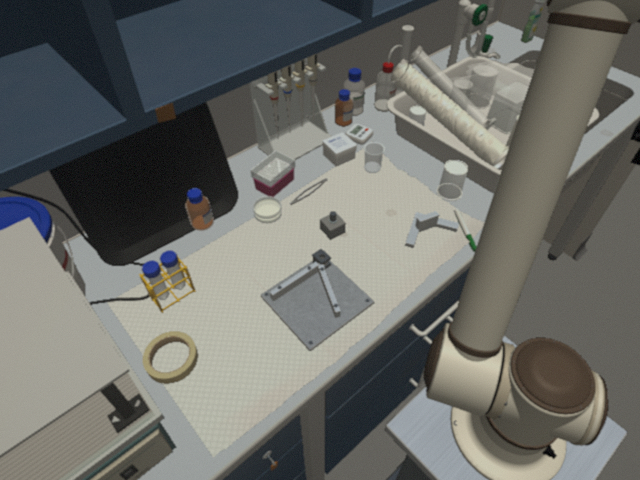

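View pics/top0.png

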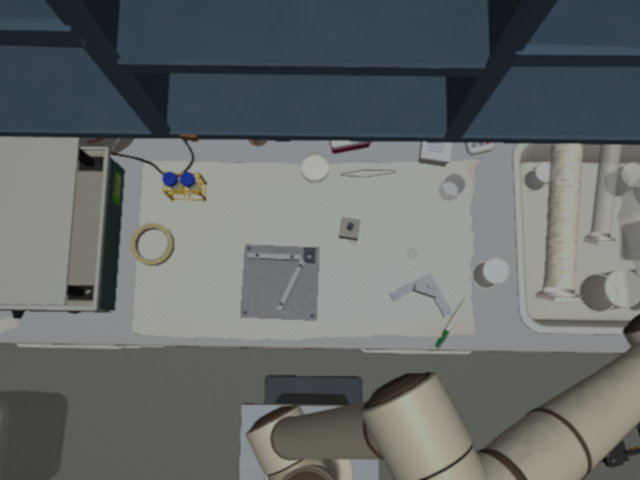

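Run:
```python
from h import *
f=load('top'); crop(f,230,200,370,330,5.5,'jig_top.png'); crop(f,370,250,480,355,7,'sq_top.png')
g=load('scene'); crop(g,250,195,390,355,5,'jig_sc.png'); crop(g,390,190,490,260,8,'sq_sc.png')
for v in range(30,137,15): print(v,px(f,320,v).round(3))
for (u,v) in [(243,318),(243,248),(316,318),(316,250),(348,228),(420,290),(200,300)]: print(u,v,px(f,u,v).round(4))
```

```text
30 [ 0.692 -0.014  0.704]
45 [ 0.671 -0.015  0.704]
60 [ 0.649 -0.015  0.707]
75 [ 0.751 -0.014  0.451]
90 [ 0.727 -0.015  0.444]
105 [ 0.698 -0.015  0.449]
120 [ 0.671 -0.016  0.447]
135 [ 0.644 -0.016  0.449]
243 318 [ 0.3506  0.161  -0.0034]
243 248 [ 0.5188  0.1671 -0.0015]
316 318 [ 0.3532 -0.0126  0.0059]
316 250 [ 0.5144 -0.0099  0.0141]
348 228 [ 0.5596 -0.0835  0.0632]
420 290 [ 0.4201 -0.252   0.0447]
200 300 [ 3.913e-01  2.648e-01 -1.000e-04]
```

View pics/jig_top.png

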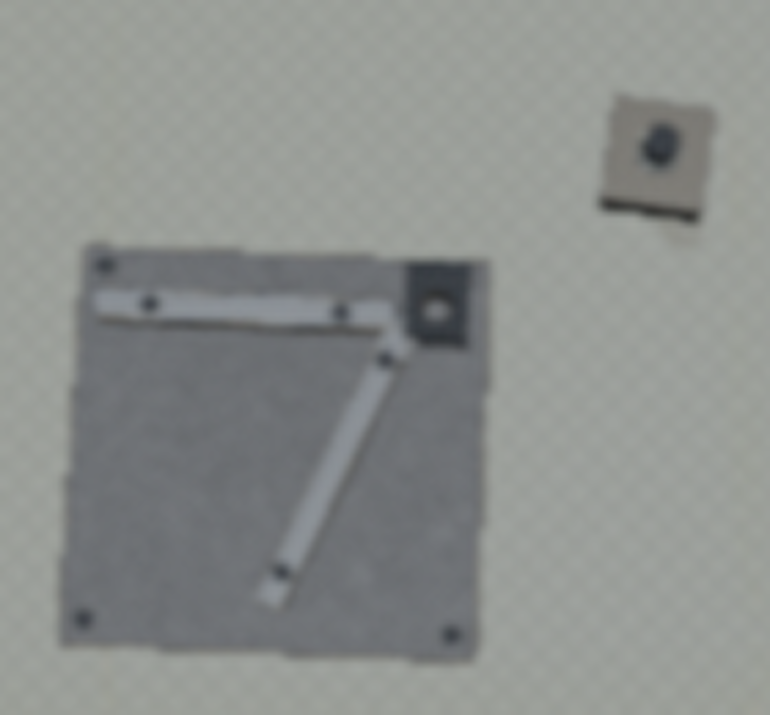

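View pics/sq_top.png

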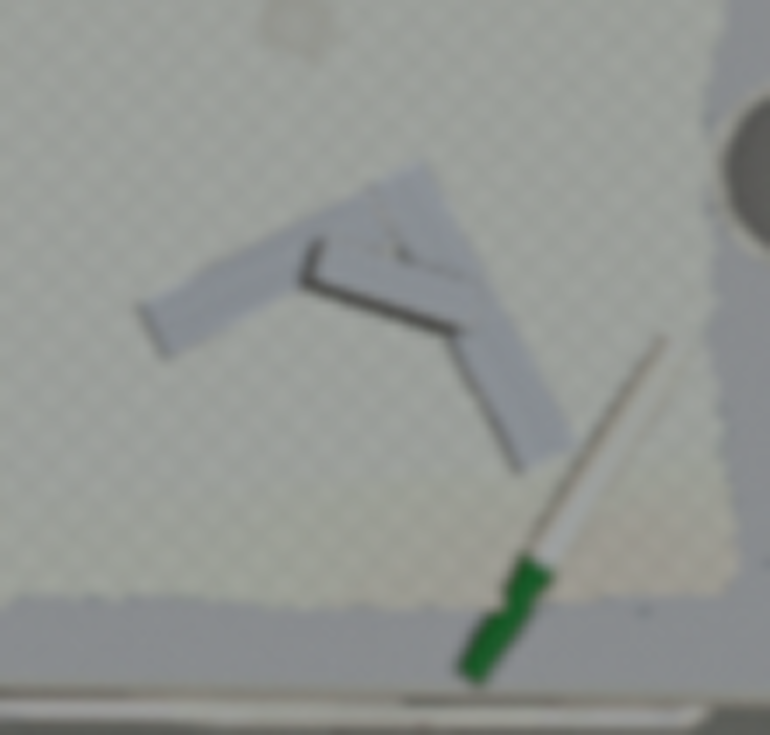

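View pics/jig_sc.png

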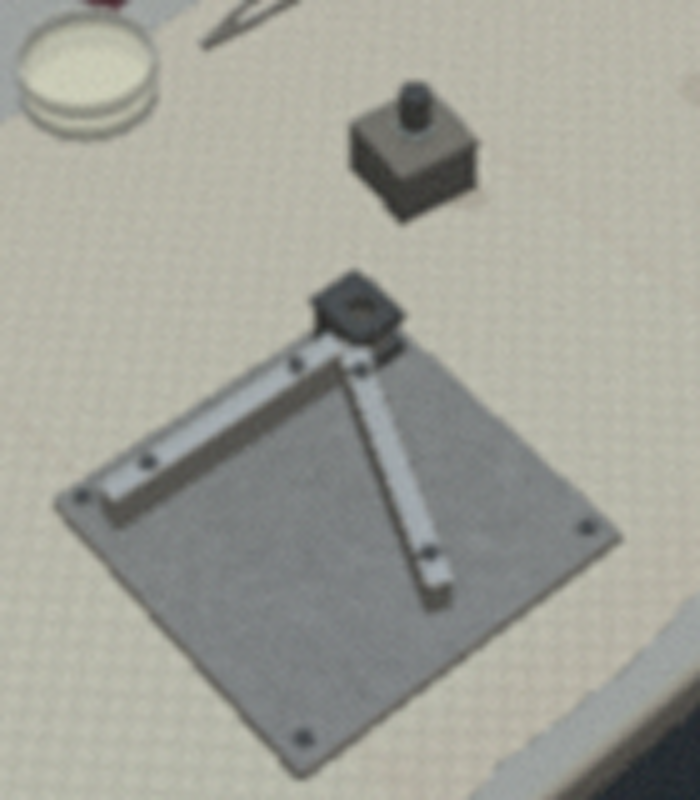

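View pics/sq_sc.png

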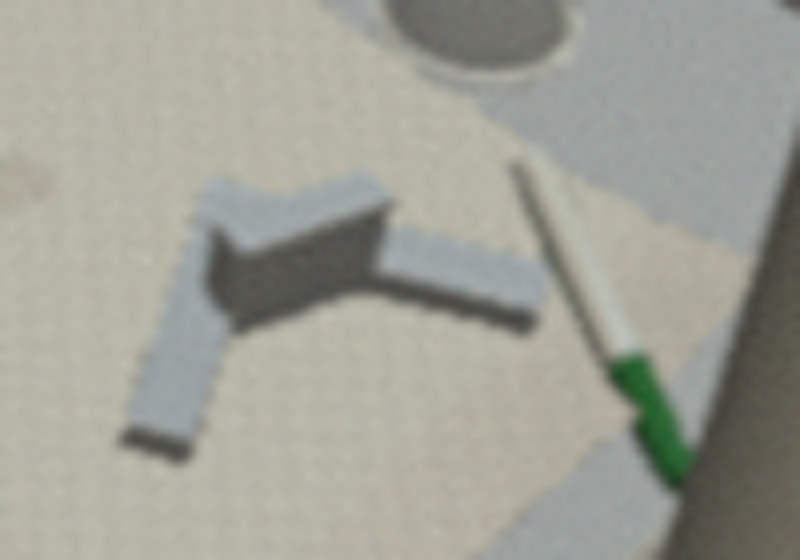

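```bash
cat > fit.py <<'E'
from h import *
from scipy.optimize import least_squares
T=load('top');S=load('scene')
def U(p,o,s): return ((p[0]+.5)/s-.5+o[0],(p[1]+.5)/s-.5+o[1])
jt=lambda p:U(p,(230,200),5.5); js=lambda p:U(p,(250,195),5)
st=lambda p:U(p,(370,250),7); ss=lambda p:U(p,(390,190),8)
def fit(name,pts,x0):
    def res(x,out=False,sel=None):
        r=[]
        c,s=np.cos(x[2]),np.sin(x[2])
        for cam,uv,P in pts:
            if sel is not None and cam is not sel: continue
            w=[x[0]+c*P[0]-s*P[1],x[1]+s*P[0]+c*P[1],P[2]]
            r.append(np.subtract(proj(cam,w),uv))
        return np.array(r) if out else np.ravel(r)
    o=least_squares(res,x0,loss='soft_l1',f_scale=1); print(name,'both',o.x[:2].round(4),np.degrees(o.x[2]).round(2)); print(res(o.x,True).round(1).tolist())
    for n,cam in(('top',T),('scene',S)):
        q=least_squares(lambda x:res(x,sel=cam),x0); print('  ',n,q.x[:2].round(4),np.degrees(q.x[2]).round(2),np.abs(q.fun).max().round(2))
    return o.x
m=1e-3
if __name__=='__main__':
    fit('jig',[(T,jt((86,245)),(.036,.142,.01)),(T,jt((490,260)),(.036,-.04,.01)),(T,jt((473,662)),(-.14,-.04,.01)),(T,jt((60,648)),(-.14,.142,.01)),(T,jt((436,312)),(.01,-.016,.041)),
     (S,js((55,497)),(.036,.142,.01)),(S,js((622,540)),(-.14,-.04,.01)),(S,js((300,770)),(-.14,.142,.01)),(S,js((360,306)),(.01,-.016,.041))],[.48,.0,0])
    fit('square',[(T,st((425,163)),(.034,-.034,.014)),(T,st((138,308)),(.034,.076,.014)),(T,st((165,354)),(.012,.076,.014)),(T,st((575,443)),(-.076,-.034,.014)),(T,st((522,468)),(-.076,-.012,.014)),
     (S,ss((212,180)),(.034,-.034,.014)),(S,ss((122,432)),(.034,.076,.014)),(S,ss((188,450)),(.012,.076,.014)),(S,ss((550,268)),(-.076,-.034,.014)),(S,ss((530,318)),(-.076,-.012,.014))],[.42,-.25,.5])
    b=.023
    fit('block',[(T,jt((613,96)),(b,b,.036)),(T,jt((716,108)),(b,-b,.036)),(T,jt((700,212)),(-b,-b,.036)),(T,jt((603,198)),(-b,b,.036)),(T,jt((661,138)),(0,0,.064)),
     (S,js((350,128)),(b,b,.036)),(S,js((404,175)),(-b,b,.036)),(S,js((477,145)),(-b,-b,.036)),(S,js((415,90)),(0,0,.064))],[.555,-.085,0])
E
python3 fit.py
```

```text
jig both [0.4872 0.0228] -1.55
[[-1.3, -0.2], [0.9, 0.3], [0.7, 1.0], [-1.4, 0.1], [-0.0, -0.8], [-1.4, -0.4], [0.8, -2.3], [-0.0, 0.8], [0.3, -0.1]]
   top [0.4875 0.0223] -1.39 1.18
   scene [0.4857 0.0228] -2.1 1.43
square both [ 0.4191 -0.2659] 27.92
[[-0.9, -0.4], [-0.8, -0.1], [-0.3, 1.6], [0.2, 1.1], [-0.4, 1.8], [-1.2, -0.9], [-0.5, -1.5], [0.3, -1.3], [0.1, -0.8], [1.1, -0.9]]
   top [ 0.421  -0.2669] 27.98 1.22
   scene [ 0.4167 -0.2632] 28.03 1.2
block both [ 0.5658 -0.0876] -6.4
[[-0.3, -0.0], [0.2, 0.2], [0.8, 0.2], [-0.9, 0.3], [0.0, 0.7], [-0.6, -1.5], [-0.4, 0.5], [0.4, -1.6], [-0.3, -0.3]]
   top [ 0.5665 -0.0877] -6.6 0.88
   scene [ 0.5636 -0.0865] -6.92 1.26
```

```bash
cat > ov.py <<'E'
from h import *
def W(x,P):
    c,s=np.cos(x[2]),np.sin(x[2]); return [x[0]+c*P[0]-s*P[1],x[1]+s*P[0]+c*P[1],P[2]]
def ov(f,polys,box,s,name):
    u0,v0,u1,v1=box
    im=cv2.resize(f['frame'][v0:v1,u0:u1],None,fx=s,fy=s,interpolation=cv2.INTER_CUBIC)
    for x,P in polys:
        q=np.array([proj(f,W(x,p)) for p in P]); q=((q-[u0,v0]+.5)*s-.5)
        cv2.polylines(im,[q.round().astype(int).reshape(-1,1,2)],True,(0,0,255),1)
    cv2.imwrite('pics/'+name,im)
circ=lambda x,y,z,r:[(x+r*np.cos(a),y+r*np.sin(a),z) for a in np.linspace(0,6.28,24)]
base=[(.036,.142,.01),(.036,-.04,.01),(-.14,-.04,.01),(-.14,.142,.01)]
ff=[(0,.002,.036),(0,.13,.036),(.012,.13,.036),(.012,.002,.036)]
sq=[(.034,-.034,.014),(.034,.076,.014),(.012,.076,.014),(.012,-.012,.014),(-.076,-.012,.014),(-.076,-.034,.014)]
d=.0057;e=.0198
rib=[(e+d,e-d,.044),(e-d,e+d,.044),(-e-d,-e+d,.044),(-e+d,-e-d,.044)]
blk=[(.023,.023,.036),(.023,-.023,.036),(-.023,-.023,.036),(-.023,.023,.036)]
E
python3 - <<'E'
from ov import *
J=[.4872,.0228,np.radians(-1.55)];B=[.5658,-.0876,np.radians(-6.4)];Q=[.4191,-.2659,np.radians(27.9)]
T=load('top');S=load('scene')
P=[(J,base),(J,ff),(J,circ(.01,-.016,.041,.00625)),(B,blk),(B,circ(0,0,.061,.008)),(Q,sq),(Q,rib)]
ov(T,P,(230,205,370,330),5.5,'o1.png');ov(S,P,(250,195,390,315),5.5,'o2.png')
E
```

```text
(no output)
```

View pics/o1.png

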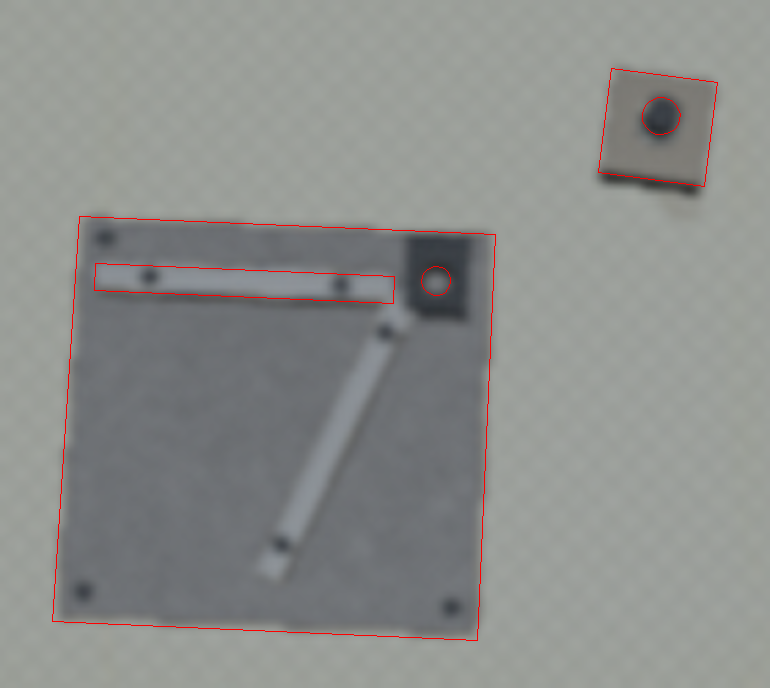

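View pics/o2.png

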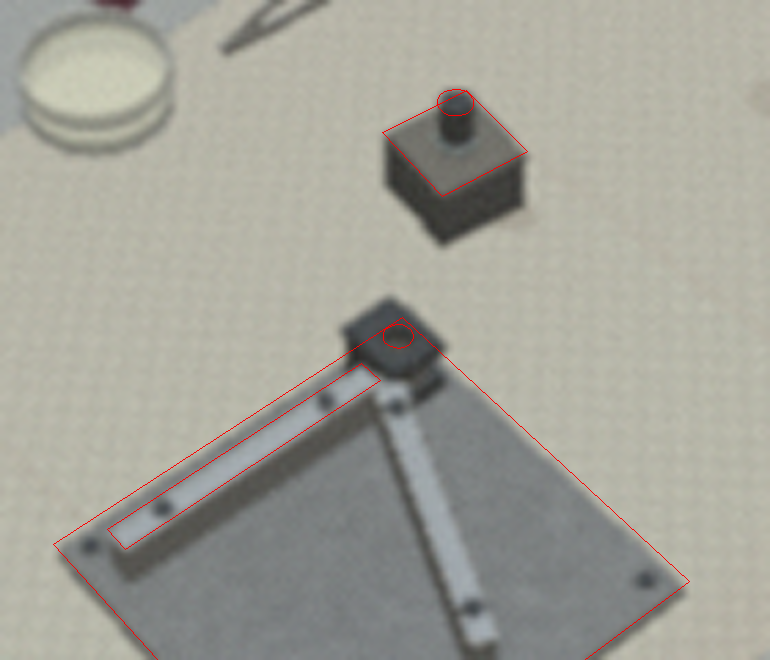

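Emit:
{"api": "apply_moves", "payload": {"moves": [[30, 45, 0, 0, 87], [35, 45, 0, 0, 87], [35, 45, 0, 0, 87], [35, 45, -5, 0, 87], [35, 45, -5, 0, 87], [35, 45, -5, 0, 87], [35, 45, -10, 0, 87], [35, 45, -10, 0, 87]], "squeeze": 20}}

```text
t: 0.9
tcp_pos: [0.3855, -0.2877, 0.188]
orientation: [-0.111, 0.994, 0.003, -0.001]
contact_force: [1.5, -1.2, -1.2]
grip_width: 0.0871
```

Emit:
{"api": "apply_moves", "payload": {"moves": [[40, 42, -10, 0, 87], [40, 42, -10, 0, 87], [40, 42, -15, 0, 87], [30, 36, -15, 0, 87], [20, 25, -10, 0, 87], [5, 5, 0, 0, 87], [0, 0, 0, 0, 87]]}}

```text
t: 1.6
tcp_pos: [0.5436, -0.1071, 0.1302]
orientation: [-0.116, 0.993, 0.003, -0.003]
contact_force: [-1.0, -0.0, 0.8]
grip_width: 0.0868
```

Run:
```python
from h import *
f=grab('top');g=grab('scene');s=arm.sense();print(s['tcp_pos'],s['orientation'],s['joint_pos'])
cv2.imwrite('pics/t1.png',f['frame']);crop(g,270,130,430,290,4,'s1.png')
```

```text
[ 0.54268588 -0.1082786   0.13057911] [-0.11462253  0.99340164  0.00298055 -0.00244404] [ 0.09261338  0.35235972 -0.29039961 -0.00728212 -0.93306932 -1.42930765]
```

View pics/t1.png

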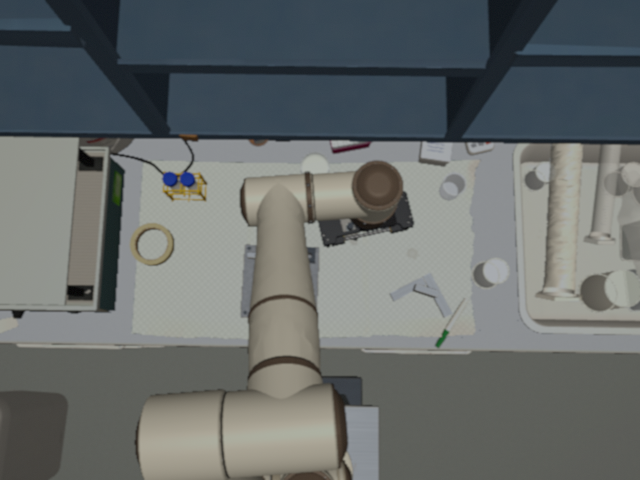

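View pics/s1.png

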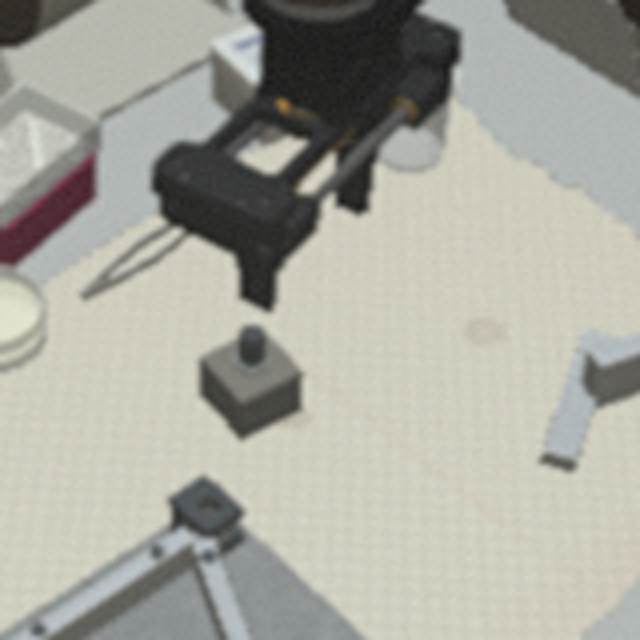

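Run:
```python
from h import *
g=load('scene');s=arm.sense();p=s['tcp_pos'];Rm=R.from_quat(s['orientation']).as_matrix();print(Rm.round(3))
for k in(-.0435,-.0585,0,.0435,.0585):
    u,v=proj(g,p+Rm[:,1]*k);print(k,(u-270+.5)*4,(v-130+.5)*4)
crop(g,320,160,380,230,10,'s1b.png')
```

```text
[[-0.974 -0.228 -0.006]
 [-0.228  0.974  0.005]
 [ 0.004  0.006 -1.   ]]
-0.0435 348.475742060755 211.76263216122447
-0.0585 362.301465510518 197.70076993124326
0 307.18871906907157 253.75482383963322
0.0435 264.0343096968031 297.6462962399039
0.0585 248.6973533432597 313.24520273144526
```

View pics/s1b.png

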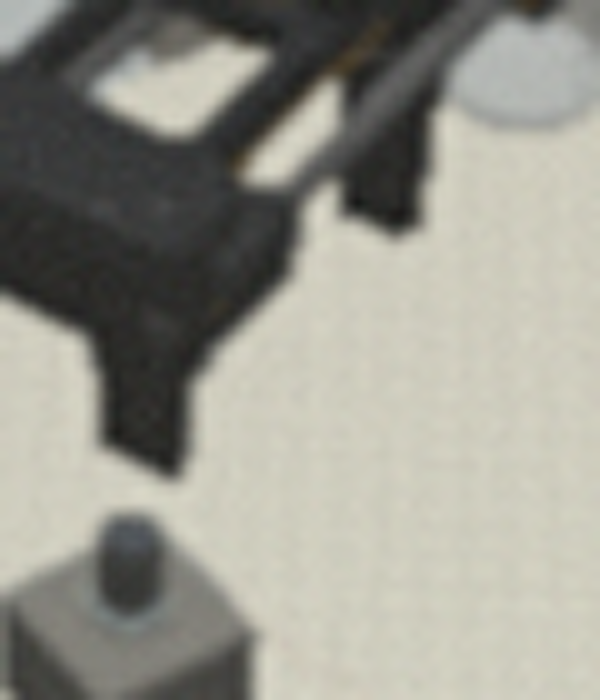

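Emit:
{"api": "apply_moves", "payload": {"moves": [[18, 15, -20, 0, 87], [8, 8, -20, 0, 87], [3, 3, -8, 0, 87], [0, 0, 0, 0, 87]]}}

```text
t: 2.1
tcp_pos: [0.5705, -0.0869, 0.0848]
orientation: [-0.111, 0.994, 0.003, -0.0]
contact_force: [-0.7, -0.2, -0.8]
grip_width: 0.0869
```

Run:
```python
from h import *
g=grab('scene');s=arm.sense();print(s['tcp_pos'],s['orientation']);crop(g,300,160,380,240,8,'s2.png')
```

```text
[ 0.5705061  -0.08712752  0.08543036] [-1.10779371e-01  9.93841348e-01  2.69874738e-03  1.52206885e-04]
```

View pics/s2.png

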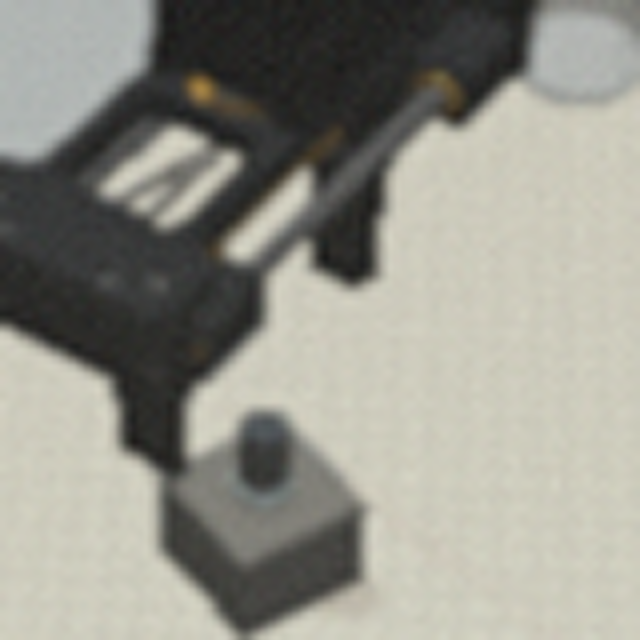

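Emit:
{"api": "apply_moves", "payload": {"moves": [[-5, -1, -15, 0, 87], [0, 0, -15, 0, 87], [0, 0, -9, 0, 87], [0, 0, 0, 0, 87]]}}

```text
t: 2.55
tcp_pos: [0.5658, -0.0913, 0.0506]
orientation: [-0.109, 0.994, 0.002, 0.004]
contact_force: [0.1, -0.1, -0.6]
grip_width: 0.0867
```

Run:
```python
from h import *
g=grab('scene');s=arm.sense();print(s['tcp_pos'],s['orientation']);crop(g,300,160,380,240,8,'s3.png')
```

```text
[ 0.56650492 -0.09126337  0.05131906] [-0.10936936  0.99398765  0.00214215  0.00472206]
```

View pics/s3.png

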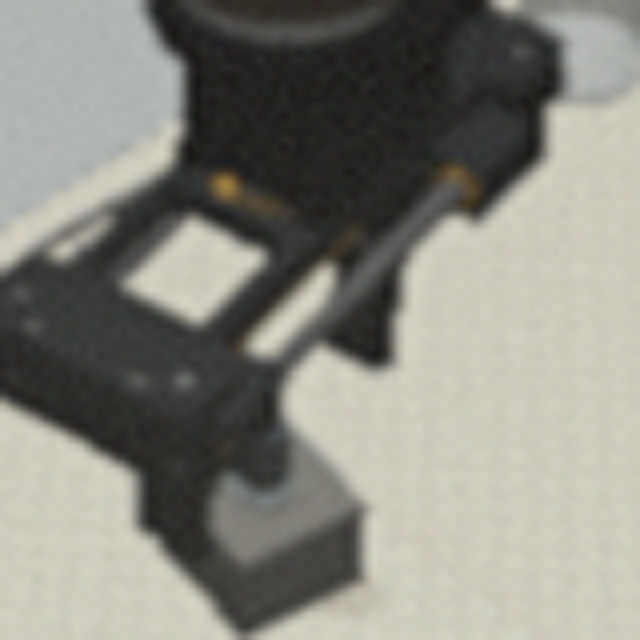

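Emit:
{"api": "apply_moves", "payload": {"moves": [[0, 3, -5, 0, 87], [0, 0, -1, 0, 60], [0, 0, 0, 0, 35], [0, 0, 0, 0, 24]]}}

```text
t: 3.0
tcp_pos: [0.5681, -0.0882, 0.0474]
orientation: [-0.109, 0.994, 0.002, 0.007]
contact_force: [-0.1, 0.2, -0.4]
grip_width: 0.0706
```

Run:
```python
from h import *
s=arm.sense();print(s['tcp_pos'],s['orientation'],s['contact_force'],s['grip_width'])
```

```text
[ 0.56809807 -0.08817151  0.04743157] [-0.10945917  0.99396462  0.00194406  0.0070173 ] [-0.0802747   0.24324339 -0.42152141] 0.07062937461967812
```

Emit:
{"api": "apply_moves", "payload": {"moves": [[-2, 0, -3, 0, 40], [0, 0, 0, 0, 24], [0, 0, 0, 0, 10], [0, 0, 0, 0, 10], [0, 0, 0, 0, 10], [0, 0, 0, 0, 10], [0, 0, 0, 0, 10], [0, 0, 0, 0, 10]], "squeeze": 15}}

```text
t: 3.8
tcp_pos: [0.5662, -0.088, 0.0446]
orientation: [-0.11, 0.994, 0.002, 0.007]
contact_force: [-1.2, -0.1, -0.2]
grip_width: 0.0159
```

Emit:
{"api": "apply_moves", "payload": {"moves": [[0, 0, 0, 0, 10], [0, 0, 0, 0, 10], [0, 0, 0, 0, 10]]}}

```text
t: 4.1
tcp_pos: [0.5662, -0.088, 0.0445]
orientation: [-0.11, 0.994, 0.002, 0.007]
contact_force: [-0.8, 0.1, 0.4]
grip_width: 0.0156
```

Run:
```python
from h import *
g=grab('scene');s=arm.sense();print(s['tcp_pos'],s['orientation'],s['contact_force'],s['grip_width']);crop(g,300,160,380,240,8,'s4.png')
```

```text
[ 0.5662203  -0.08798791  0.04452634] [-0.10965157  0.99394127  0.00192838  0.00731913] [ 0.00395357  0.02957919 -0.21212618] 0.015472069055663975
```

View pics/s4.png

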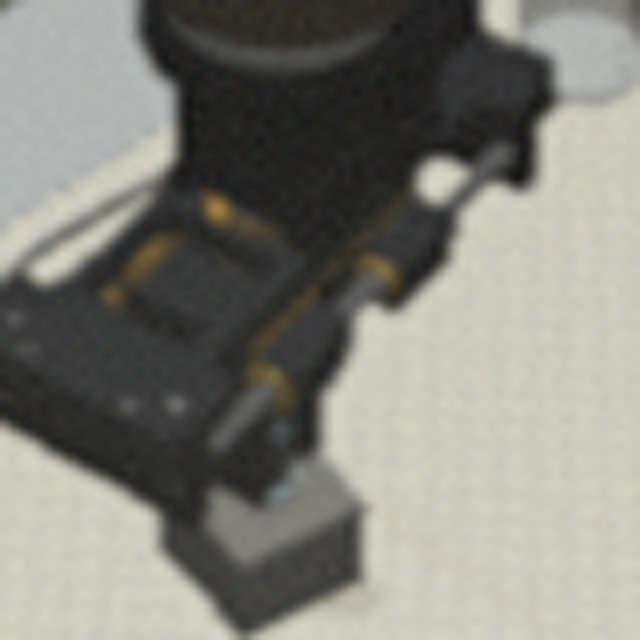

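Emit:
{"api": "apply_moves", "payload": {"moves": [[0, 0, 5, 0, 10], [0, 0, 10, 0, 10], [0, 0, 15, 0, 10], [0, 0, 15, 0, 10], [0, 0, 8, 0, 10], [-10, 12, 5, 0, 10], [-20, 28, 0, 0, 10], [-20, 28, 0, 0, 10]], "squeeze": 30}}

```text
t: 4.95
tcp_pos: [0.5162, -0.0198, 0.1075]
orientation: [-0.107, 0.994, 0.002, 0.009]
contact_force: [-0.0, 2.0, -1.7]
grip_width: 0.0147
```

Emit:
{"api": "apply_moves", "payload": {"moves": [[-8, 12, 0, 0, 10], [-4, 6, 0, 0, 10], [0, 0, 0, 0, 10]]}}

```text
t: 5.25
tcp_pos: [0.4992, 0.0019, 0.108]
orientation: [-0.109, 0.994, 0.002, 0.008]
contact_force: [0.2, -1.1, 0.1]
grip_width: 0.015
```

Run:
```python
from h import *
f=grab('top');g=grab('scene');s=arm.sense();print(s['tcp_pos'],s['orientation'],s['contact_force'],s['grip_width']);crop(g,270,190,370,290,8,'s5.png')
print(proj(g,[.4968,.0065,.041]))
```

```text
[0.50012581 0.00117724 0.1079957 ] [-0.10822554  0.99408849  0.00226246  0.00837823] [ 0.66461564  0.08815142 -0.69178418] 0.015156618898719046
(np.float64(321.91998124222795), np.float64(255.6433865018636))
```

View pics/s5.png

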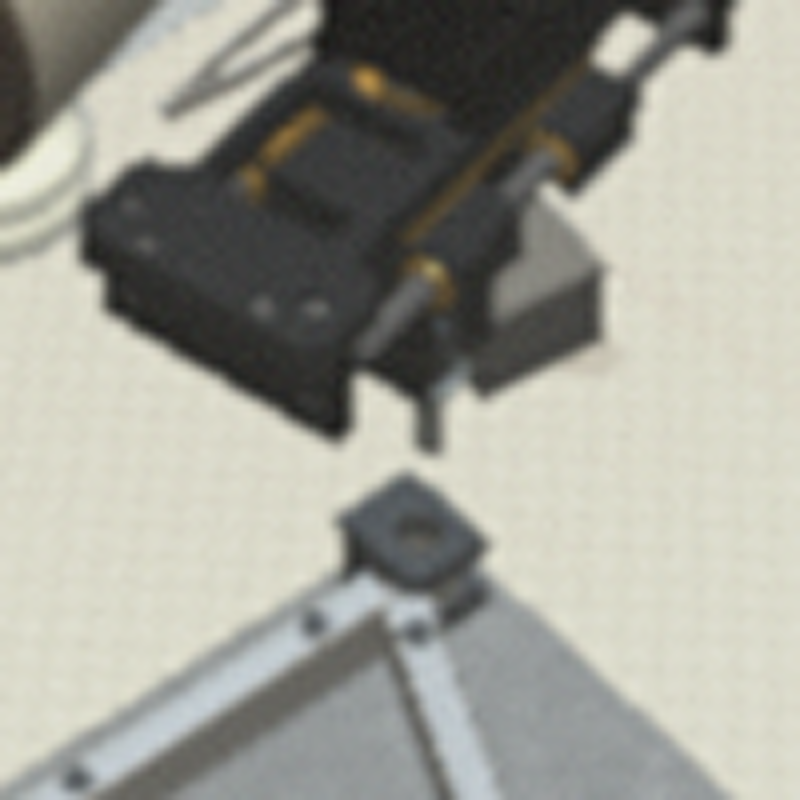

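```bash
cat > pinov.py <<'E'
from ov import *
def pinov(g,foot,box,s,name,J=(.4872,.0228,np.radians(-1.55)),ax=(0,0,1)):
    ax=np.array(ax)
    P=[]
    for h,r in((0,.004),(.002,.005),(.03,.005),(.03,.01)):
        c=np.array(foot)+ax*h
        P.append(([0,0,0],circ(c[0],c[1],c[2],r)))
    P.append((J,circ(.01,-.016,.041,.00625)))
    P.append((J,[(.01-.0,-.016,.041)]))
    ov(g,P,box,s,name)
E
python3 - <<'E'
from pinov import *
g=load('scene');s=arm.sense();p=s['tcp_pos'];R3=R.from_quat(s['orientation']).as_matrix()
a=-R3[:,2];print(a)
foot=p-a*.0385
pinov(g,foot,(300,220,350,270),15,'s5b.png',ax=a);crop(g,300,220,350,270,15,'s5c.png')
E
```

```text
[-0.01616768 -0.00631164  0.99984937]
```

View pics/s5b.png

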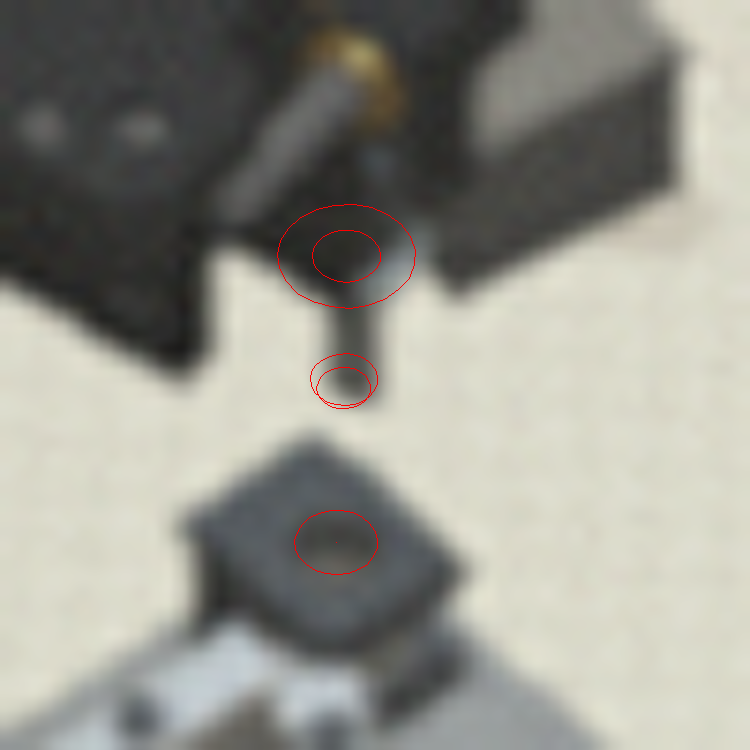

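View pics/s5c.png

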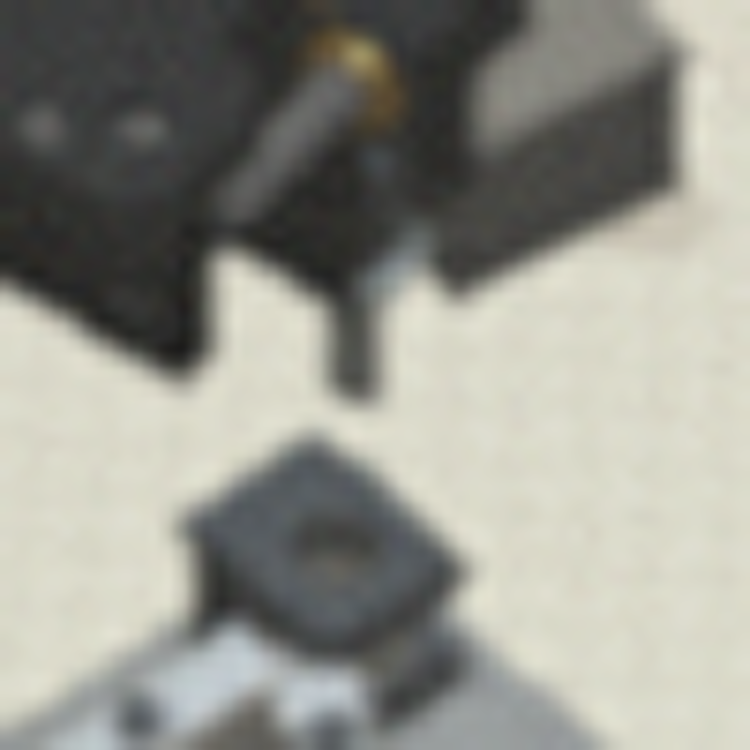

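Run:
```python
from h import *
g=load('scene')
for v in range(233,249):
    print(v,[ '%d,%d,%d'%tuple((px(g,u,v)*1e3).round()) if g['z_map'][v,u] else '--' for u in range(320,330)])
```

```text
233 ['492,16,129', '488,17,133', '486,15,134', '486,13,132', '488,8,127', '490,3,121', '489,1,121', '491,-3,116', '494,-8,110', '492,-10,110']
234 ['492,16,126', '489,15,128', '487,15,130', '487,12,127', '489,7,122', '491,3,117', '488,2,119', '491,-3,112', '555,-65,12', '550,-63,18']
235 ['492,16,123', '488,16,126', '486,16,128', '484,14,128', '488,8,119', '491,2,113', '490,1,113', '490,-2,110', '554,-63,11', '549,-62,16']
236 ['490,17,122', '489,15,121', '486,16,125', '486,13,123', '488,8,118', '491,2,110', '490,0,109', '492,-4,105', '491,-6,103', '550,-63,11']
237 ['493,15,114', '489,16,119', '485,17,123', '485,14,121', '488,8,114', '493,1,104', '491,0,105', '491,-3,103', '490,-5,102', '549,-62,8']
238 ['491,16,114', '489,16,115', '487,14,116', '485,14,118', '489,7,109', '490,4,106', '488,2,105', '489,-1,103', '553,-63,0', '549,-62,5']
239 ['492,16,110', '489,16,113', '487,14,112', '485,13,114', '489,7,106', '490,4,103', '488,2,103', '551,-57,3', '548,-58,5', '548,-62,2']
240 ['560,-43,2', '558,-44,3', '488,14,109', '486,12,109', '490,6,100', '492,1,95', '551,-54,2', '549,-56,2', '
[... 382 characters left out ...]
2,-50,1', '542,-53,0', '538,-52,3']
244 ['550,-34,3', '549,-37,2', '498,5,80', '495,4,81', '494,3,81', '493,0,80', '540,-44,4', '541,-48,0', '538,-49,2', '536,-51,2']
245 ['547,-32,3', '546,-34,3', '498,5,75', '495,5,79', '493,4,80', '493,1,77', '538,-43,3', '537,-45,2', '536,-48,1', '534,-49,1']
246 ['546,-30,3', '543,-31,4', '543,-34,2', '496,4,74', '493,4,77', '494,0,73', '537,-42,1', '534,-42,4', '534,-46,0', '531,-47,2']
247 ['541,-26,6', '542,-30,2', '540,-31,3', '539,-34,2', '536,-35,4', '534,-36,4', '534,-39,3', '534,-42,0', '530,-42,3', '529,-44,3']
248 ['541,-26,2', '517,-8,38', '539,-31,0', '537,-32,2', '533,-32,5', '534,-36,0', '530,-36,4', '531,-40,1', '528,-41,2', '529,-44,-1']
```

Run:
```python
from h import *
g=load('scene');print(att(g).round(3))
for v in range(249,263):
    print(v,[ '%3d'%round(px(g,u,v)[2]*1e3) for u in range(310,334)], g['frame'][v,314:330].sum(1).tolist())
print(px(g,*[322,255.65],.041))
```

```text
[[-0.663  0.564 -0.492]
 [-0.748 -0.501  0.435]
 [-0.001  0.657  0.754]]
249 ['  1', '  5', '  2', '  5', '  3', '  0', '  3', ' -1', '  4', ' 41', ' 44', ' 43', ' 43', '  2', '  4', '  5', ' -1', '  1', '  2', '  2', '  2', '  2', '  2', '  1'] [641, 640, 642, 628, 569, 482, 417, 426, 540, 617, 637, 641, 643, 647, 640, 631]
250 ['  0', '  2', '  1', '  4', '  2', '  2', '  2', '  0', ' 44', ' 43', ' 40', ' 41', ' 41', ' 41', ' 43', '  4', '  3', '  2', '  3', '  3', '  1', '  4', '  2', '  0'] [645, 626, 602, 549, 428, 333, 284, 294, 375, 479, 558, 611, 640, 634, 637, 632]
251 ['  2', ' -1', '  2', '  4', '  1', '  2', ' 41', ' 43', ' 46', ' 41', ' 41', ' 43', ' 40', ' 42', ' 40', ' 41', '  0', '866', '  1', '  2', '  3', '  2', '  0', '  1'] [638, 571, 481, 388, 306, 269, 270, 263, 283, 324, 415, 536, 627, 643, 646, 627]
252 ['  4', '  0', ' -1', '  4', '  0', ' 41', ' 39', ' 43', ' 40', ' 43', ' 43', ' 43', ' 40', ' 44', ' 42', ' 39', ' 41', '  4', '  4', '  1', '  1', '  3', '  1', '  0'] [556, 436, 339, 295, 274, 268, 285, 277, 272, 273, 308, 403, 553, 634, 644, 636]
253 ['  2',
[... 1863 characters left out ...]
' 42', ' 42', ' 42', ' 41', ' 40', ' 36', ' 35', ' 11', '  4', '  2', '  2'] [154, 183, 199, 186, 218, 243, 272, 280, 294, 279, 256, 248, 218, 205, 236, 356]
261 ['  2', '  9', ' 11', ' 19', ' 21', ' 18', ' 21', ' 29', ' 36', ' 38', ' 40', ' 40', ' 41', ' 42', ' 40', ' 39', ' 38', ' 35', ' 25', ' 21', ' 11', ' 12', '  4', '  1'] [262, 332, 306, 213, 187, 210, 250, 272, 276, 265, 222, 212, 196, 219, 268, 373]
262 [' 11', ' 10', ' 10', ' 14', ' 33', ' 37', ' 38', ' 25', ' 30', ' 36', ' 41', ' 42', ' 43', ' 42', ' 38', ' 35', ' 32', ' 30', ' 21', ' 21', ' 18', ' 10', '  9', '  1'] [444, 525, 472, 346, 265, 223, 212, 222, 224, 206, 193, 211, 245, 264, 277, 316]
[0.49666553 0.0063775  0.041     ]
```

Run:
```python
from h import *
g=load('scene')
for r in(244.9,245.3):
  for uu in(323.5,323.8):print(r,uu,px(g,uu,r,.0695))
for r in(255.65,256.0,256.3):print(r,px(g,322.1,r,.041))
```

```text
244.9 323.5 [ 0.50018569 -0.00129714  0.0695    ]
244.9 323.8 [ 0.49974239 -0.00179614  0.0695    ]
245.3 323.5 [ 0.49931536 -0.00052452  0.0695    ]
245.3 323.8 [ 0.49887239 -0.00102316  0.0695    ]
255.65 [0.49651544 0.00620854 0.041     ]
256.0 [0.49575547 0.00688053 0.041     ]
256.3 [0.49510483 0.00745584 0.041     ]
```

Emit:
{"api": "apply_moves", "payload": {"moves": [[-4, 8, -8, 0, 10], [0, 0, -8, 0, 10], [0, 0, -5, 0, 10], [0, 0, 0, 0, 10]]}}

```text
t: 5.75
tcp_pos: [0.4964, 0.0084, 0.0843]
orientation: [-0.107, 0.994, 0.002, 0.008]
contact_force: [0.1, -0.4, 0.1]
grip_width: 0.0152
```

Run:
```python
from h import *
g=grab('scene');s=arm.sense();print(s['tcp_pos'],s['orientation'],s['contact_force'],s['grip_width']);crop(g,300,225,350,275,15,'s6.png')
for v in range(238,260):
    print(v,[ '%3d'%round(px(g,u,v)[2]*1e3) for u in range(312,334)], g['frame'][v,314:330].sum(1).tolist())
```

```text
[0.4966242  0.00837681 0.08456608] [-0.1066552   0.99426189  0.00210344  0.00797149] [ 0.13647188  0.49878361 -0.93598775] 0.014898583009907072
238 ['196', '197', '198', '198', '121', '173', '172', '174', '172', '170', '167', '164', '168', '166', '167', '161', '100', ' 97', ' 94', '  7', '  8', '  4'] [157, 165, 217, 297, 329, 315, 278, 238, 222, 221, 197, 159, 144, 144, 146, 130]
239 ['198', '197', '197', '193', '172', '172', '172', '169', '170', '167', '123', '158', '160', '164', '162', '100', ' 96', ' 96', ' 94', '  3', '  1', '  2'] [167, 198, 273, 320, 321, 281, 219, 184, 173, 188, 164, 145, 116, 134, 120, 158]
240 ['199', '201', '193', '194', '172', '171', '172', '170', '169', '120', '117', '112', '158', '158', ' 95', ' 96', ' 93', ' 95', ' 91', '  2', ' -1', '  2'] [157, 209, 305, 319, 280, 230, 170, 139, 146, 181, 163, 144, 136, 120, 140, 275]
241 ['195', '193', '192', '187', '173', '170', '169', '168', '119', '116', '116', '105', '102', '100', ' 91', ' 90', ' 87', ' 90', '  2', '  1', '  3', '  2'] [187, 253, 311, 279, 228, 168, 139, 126, 152, 163, 166, 153, 132, 148, 261, 4
[... 3623 characters left out ...]
' 39', ' 39', ' 42', ' 43', ' 40', ' 42', ' 35', ' 32', ' 29', ' 32', ' 31', ' 40', ' 40', ' 42', ' 45', ' 43', ' 42', ' 38', '  4', '  2'] [187, 228, 278, 280, 280, 275, 270, 291, 282, 265, 248, 256, 282, 277, 270, 285]
258 ['  3', ' 29', ' 32', ' 39', ' 39', ' 41', ' 39', ' 41', ' 43', ' 43', ' 25', ' 29', ' 42', ' 45', ' 43', ' 42', ' 40', ' 41', ' 40', ' 38', '  2', '  3'] [148, 190, 222, 268, 288, 277, 278, 284, 298, 282, 268, 276, 281, 270, 248, 229]
259 ['  4', ' 23', ' 27', ' 23', ' 37', ' 43', ' 43', ' 42', ' 40', ' 43', ' 41', ' 41', ' 44', ' 43', ' 43', ' 42', ' 42', ' 35', ' 36', '  2', '  1', '  4'] [164, 163, 186, 219, 260, 279, 280, 280, 300, 281, 286, 293, 262, 220, 209, 268]
```

View pics/s6.png

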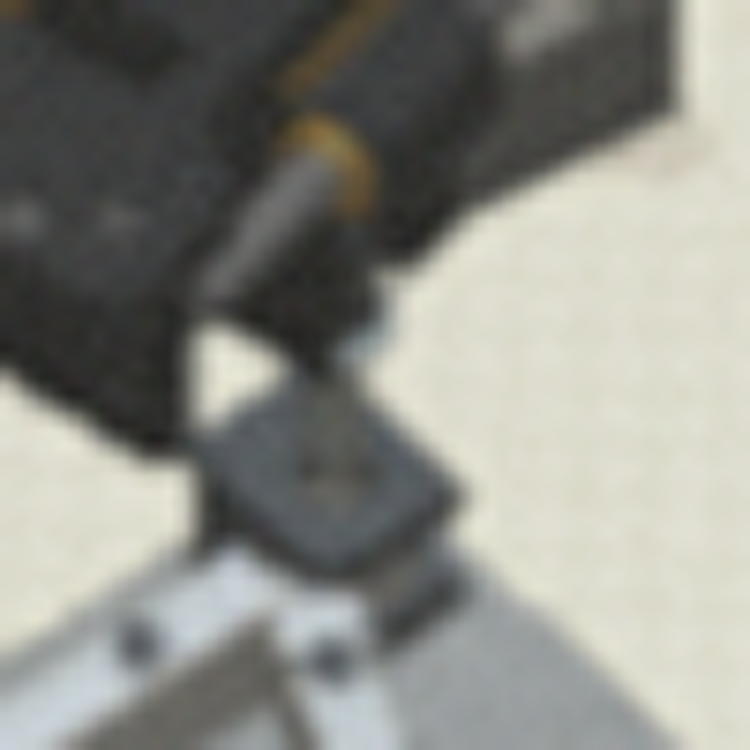

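Emit:
{"api": "apply_moves", "payload": {"moves": [[0, 1, 0, 0, 10], [0, 0, -3, 0, 10], [0, 0, -3, 0, 10], [0, 0, -3, 0, 10]]}}

```text
t: 6.2
tcp_pos: [0.4976, 0.0092, 0.0755]
orientation: [-0.106, 0.994, 0.002, 0.009]
contact_force: [0.5, -0.9, -0.0]
grip_width: 0.0154
```

Emit:
{"api": "apply_moves", "payload": {"moves": [[0, 0, -4, 0, 10], [0, 0, -5, 0, 10], [0, 0, -5, 0, 10]]}}

```text
t: 6.5
tcp_pos: [0.4974, 0.0089, 0.0607]
orientation: [-0.106, 0.994, 0.002, 0.009]
contact_force: [0.9, -0.0, -0.6]
grip_width: 0.015
```

Emit:
{"api": "apply_moves", "payload": {"moves": [[0, 0, -4, 0, 10], [0, 0, -4, 0, 10], [0, 0, -3, 0, 10], [0, 0, -2, 0, 10]]}}

```text
t: 6.9
tcp_pos: [0.4975, 0.0089, 0.0492]
orientation: [-0.108, 0.994, 0.001, 0.008]
contact_force: [-9.3, 2.1, 27.8]
grip_width: 0.0149
```

Run:
```python
from h import *
g=grab('scene');s=arm.sense();print(s['tcp_pos'],s['orientation'],s['contact_force'],s['grip_width']);crop(g,290,215,350,275,12,'s7.png')
```

```text
[0.49742066 0.00888505 0.04928466] [-0.10751     0.99417106  0.00116372  0.0080088 ] [-7.49965848  0.59545731 18.29338731] 0.015248659572236792
```

View pics/s7.png

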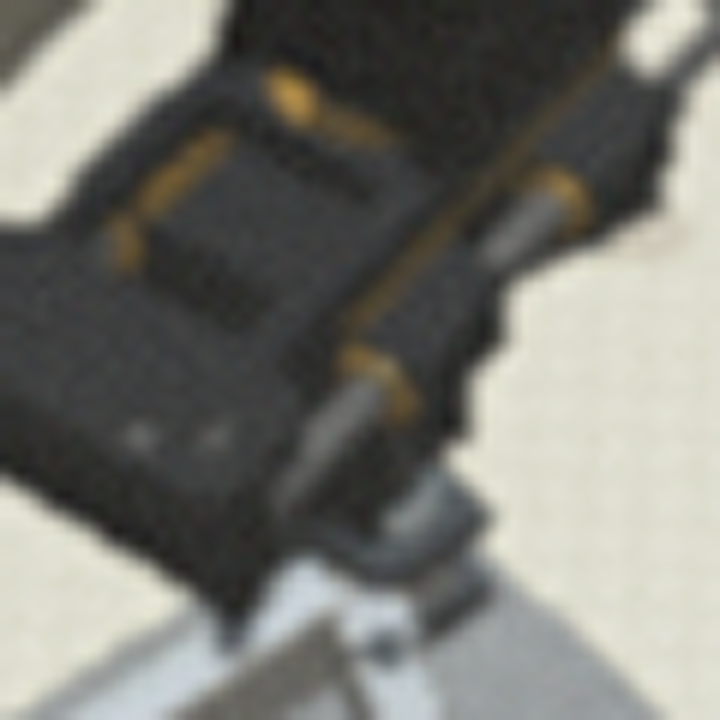

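Emit:
{"api": "apply_moves", "payload": {"moves": [[0, 0, 0, 0, 30], [0, 0, 0, 0, 45], [0, 0, 0, 0, 45], [0, 0, 0, 0, 45], [0, 0, 0, 0, 45], [0, 0, 0, 0, 45]]}}

```text
t: 7.55
tcp_pos: [0.4982, 0.0094, 0.0495]
orientation: [-0.108, 0.994, 0.001, 0.009]
contact_force: [0.2, -0.2, -0.1]
grip_width: 0.0441
```

Run:
```python
from h import *
g=grab('scene');s=arm.sense();print(s['tcp_pos'],s['orientation'],s['contact_force'],s['grip_width']);crop(g,290,215,350,275,12,'s8.png')
```

```text
[0.49820361 0.00940787 0.04949879] [-0.10770975  0.9941399   0.00145195  0.00907505] [-0.44195985  0.86461386 -0.1558529 ] 0.04425951353604904
```

View pics/s8.png

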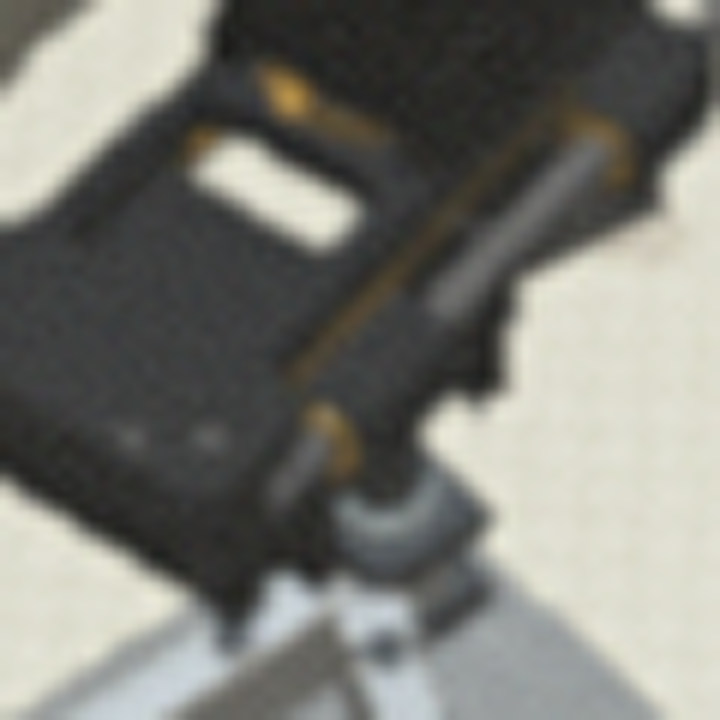

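Emit:
{"api": "apply_moves", "payload": {"moves": [[0, 0, 10, 0, 50], [0, 0, 25, 0, 60], [0, 0, 35, 0, 70], [-10, -30, 30, 8, 80], [-10, -45, 10, 8, 80], [-10, -45, 0, 8, 80], [-10, -45, 0, 8, 80], [-10, -45, 0, 8, 80]]}}

```text
t: 8.4
tcp_pos: [0.4533, -0.1837, 0.1682]
orientation: [-0.428, 0.904, 0.0, 0.012]
contact_force: [0.8, -0.5, 0.4]
grip_width: 0.0797
```

Emit:
{"api": "apply_moves", "payload": {"moves": [[-10, -35, 0, 8, 70], [-10, -25, 0, 8, 60], [0, -10, 0, 8, 60], [0, 0, 0, 0, 60]]}}

```text
t: 8.8
tcp_pos: [0.4314, -0.259, 0.1716]
orientation: [-0.608, 0.794, 0.001, 0.013]
contact_force: [-0.4, 0.5, 0.7]
grip_width: 0.0618
```

```bash
cat > st.py <<'E'
from h import *
def st():
    s=arm.sense();y=R.from_quat(s['orientation']).as_matrix()
    print(s['t'],s['tcp_pos'].round(4),'jaw',np.degrees(np.arctan2(y[1,1],y[0,1])).round(2),'z',y[:,2].round(4),'F',s['contact_force'].round(1),s['torque'].round(2),s['grip_width'].round(4))
E
python3 - <<'E'
from st import *
st()
f=grab('top');g=grab('scene');cv2.imwrite('pics/s9.png',g['frame']);crop(f,230,200,370,330,5.5,'t9.png')
E
```

```text
Traceback (most recent call last):
  File "st.py", line 4, in st
    print(s['t'],s['tcp_pos'].round(4),'jaw',np.degrees(np.arctan2(y[1,1],y[0,1])).round(2),'z',y[:,2].round(4),'F',s['contact_force'].round(1),s['torque'].round(2),s['grip_width'].round(4))
                                                                                                                                                                     ^^^^^^^^^^^^^^^^^^^^^
AttributeError: 'float' object has no attribute 'round'
```

```bash
sed -i "s/s\['grip_width'\].round(4)/round(float(s['grip_width']),4)/" st.py
python3 - <<'E'
from st import *
st()
f=grab('top');g=grab('scene');cv2.imwrite('pics/s9.png',g['frame']);crop(f,230,200,370,330,5.5,'t9.png')
E
```

```text
8.8 [ 0.4314 -0.259   0.1716] jaw 164.92 z [ 0.0187  0.0169 -0.9997] F [-0.4  0.5  0.7] [ 0.02  0.06 -0.02] 0.0618
```

View pics/s9.png

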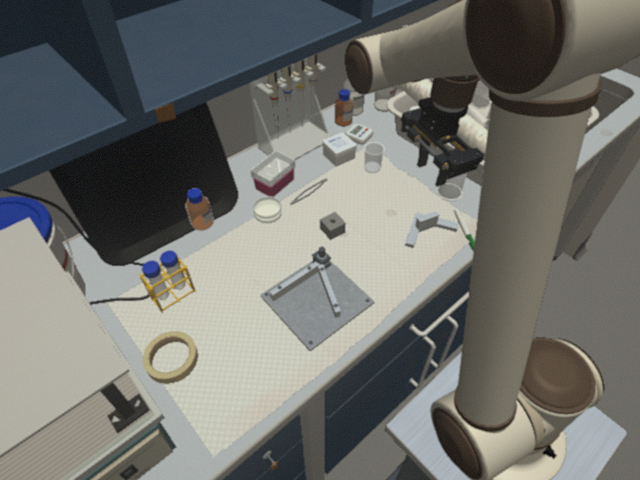

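View pics/t9.png

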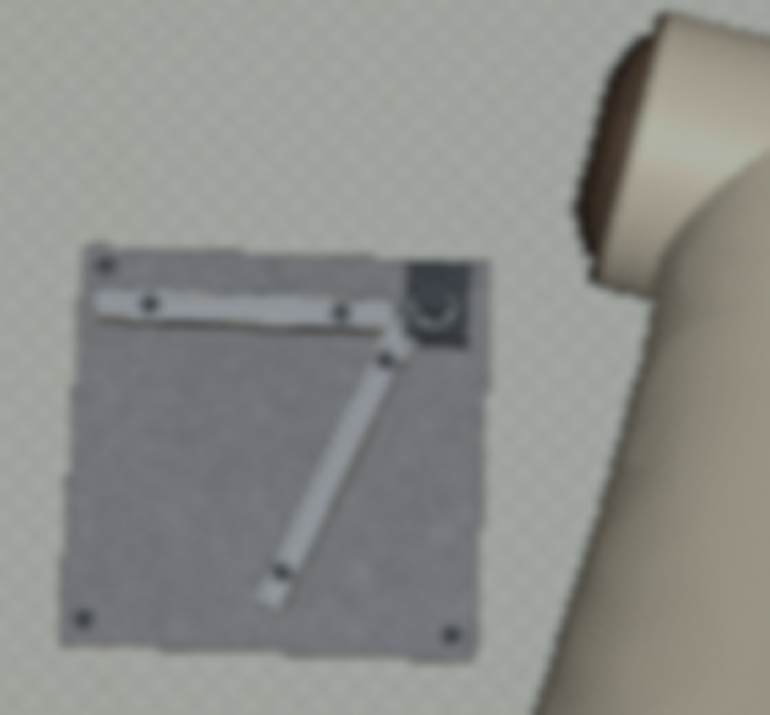

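Emit:
{"api": "apply_moves", "payload": {"moves": [[-6, -3, -25, -2, 60], [-6, -3, -30, 0, 60], [0, 0, -30, 0, 60], [0, 0, -15, 0, 60], [0, 0, 0, 0, 60]]}}

```text
t: 9.4
tcp_pos: [0.4212, -0.2596, 0.0713]
orientation: [-0.591, 0.807, -0.001, 0.015]
contact_force: [0.1, 0.1, -0.3]
grip_width: 0.0601
```

Run:
```python
from st import *
st()
f=grab('top');g=grab('scene');crop(g,390,170,490,260,8,'s10.png');crop(f,370,230,480,335,6,'t10.png')
```

```text
9.4 [ 0.4212 -0.2596  0.0713] jaw 162.41 z [ 0.0248  0.0153 -0.9996] F [ 0.1  0.1 -0.3] [ 0.04  0.18 -0.05] 0.0601
```

View pics/s10.png

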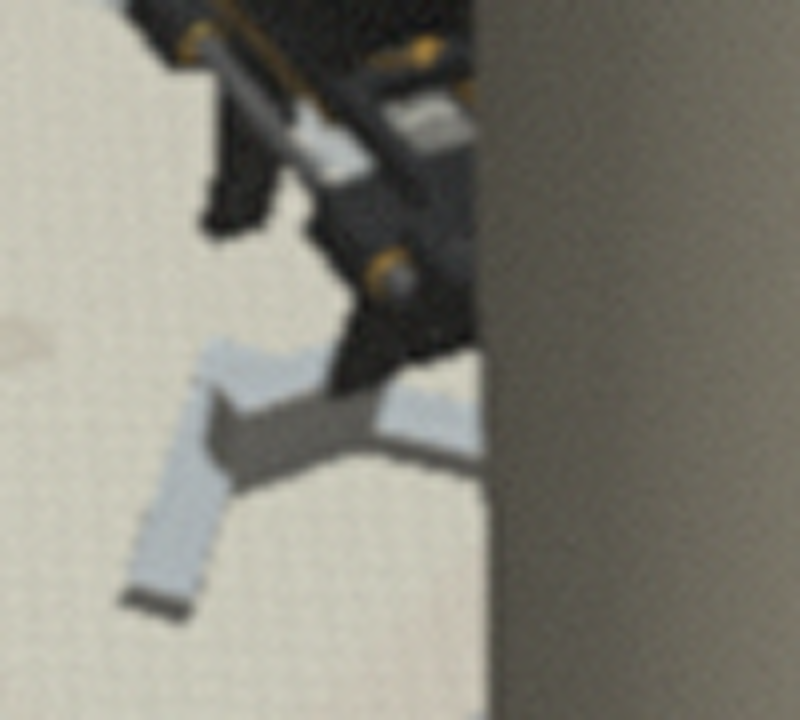

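View pics/t10.png

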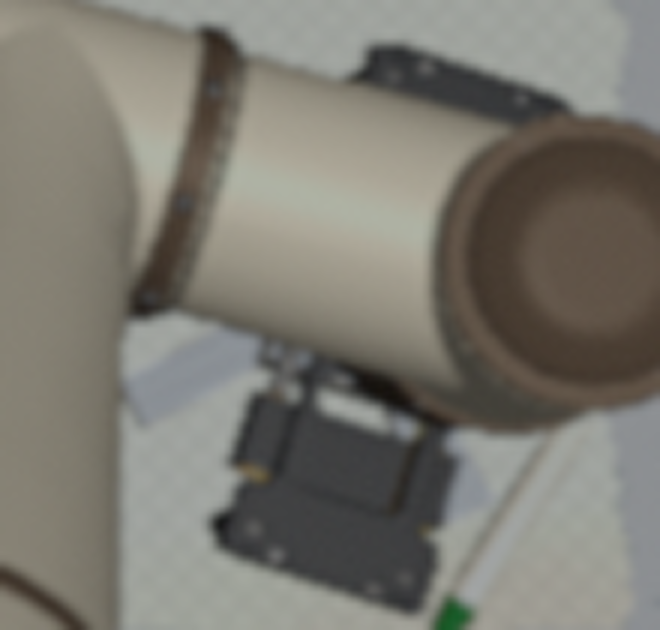

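Emit:
{"api": "apply_moves", "payload": {"moves": [[-2, -4, -20, 0, 60], [0, 0, -18, 0, 60], [0, 0, -9, 0, 60], [0, 0, -3, 0, 60]]}}

```text
t: 9.9
tcp_pos: [0.4268, -0.2646, 0.0283]
orientation: [-0.592, 0.806, -0.009, 0.02]
contact_force: [-0.8, 0.0, -0.0]
grip_width: 0.0598
```

Run:
```python
from st import *
st()
g=grab('scene');crop(g,390,170,490,260,8,'s11.png')
```

```text
9.9 [ 0.4268 -0.2646  0.0283] jaw 162.56 z [ 0.0425  0.0092 -0.9991] F [-0.8  0.  -0. ] [ 0.03  0.13 -0.02] 0.0598
```

View pics/s11.png

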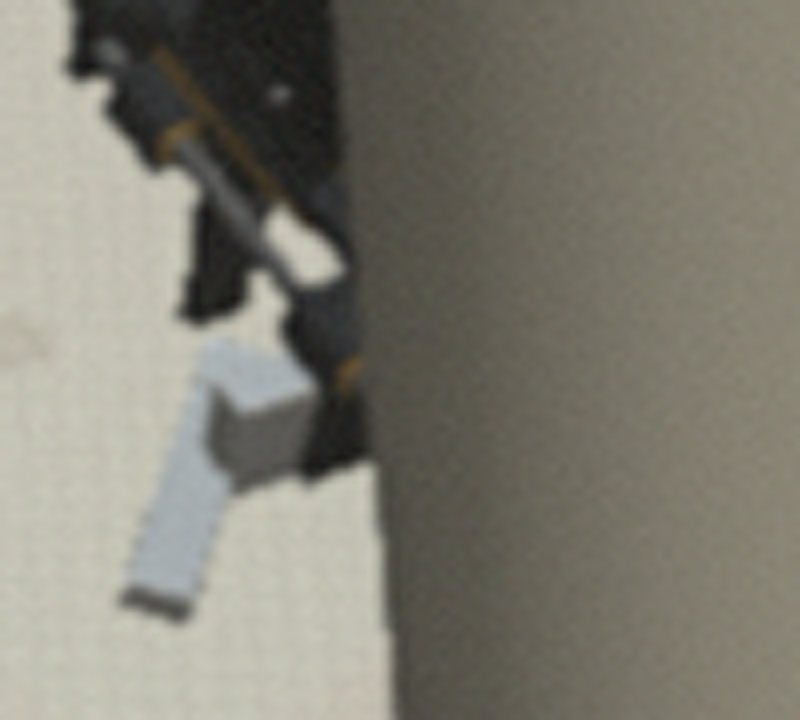

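Emit:
{"api": "apply_moves", "payload": {"moves": [[-6, 0, 25, 0, 60], [0, 0, 25, 0, 60]]}}

```text
t: 10.15
tcp_pos: [0.4192, -0.2639, 0.0778]
orientation: [-0.592, 0.806, -0.006, 0.018]
contact_force: [1.0, 0.3, 0.4]
grip_width: 0.0601
```

Run:
```python
from st import *
st(); print(arm.sense()['joint_pos'])
```

```text
10.15 [ 0.4192 -0.2639  0.0778] jaw 162.55 z [ 0.0365  0.0109 -0.9993] F [1.  0.3 0.4] [-0.02  0.1   0.02] 0.0601
[-0.24612887  0.32025505 -0.50374698 -0.02972266 -0.71427992 -0.03592221]
```

Emit:
{"api": "apply_moves", "payload": {"moves": [[0, 0, 0, 0, 60], [0, 0, 0, 0, 60]]}}

```text
t: 10.35
tcp_pos: [0.4224, -0.2647, 0.0828]
orientation: [-0.592, 0.806, -0.011, 0.021]
contact_force: [-0.8, -0.0, -0.7]
grip_width: 0.0596
```

Run:
```python
from st import *
st(); print(arm.sense()['joint_pos'])
```

```text
10.35 [ 0.4224 -0.2647  0.0828] jaw 162.59 z [ 0.0467  0.0076 -0.9989] F [-0.8 -0.  -0.7] [0.01 0.25 0.08] 0.0596
[-0.24577196  0.3127573  -0.49900106 -0.02852929 -0.71581116 -0.03660011]
```

Emit:
{"api": "apply_moves", "payload": {"moves": [[0, 0, -5, 0, 60], [0, 0, -5, 0, 60], [0, 0, -5, 0, 60], [0, 0, -5, 0, 60], [0, 0, -5, 0, 60], [0, 0, 0, 0, 60]]}}

```text
t: 10.95
tcp_pos: [0.4208, -0.2641, 0.0533]
orientation: [-0.592, 0.806, -0.009, 0.02]
contact_force: [-0.5, -0.3, 0.0]
grip_width: 0.0601
```

Run:
```python
from st import *
st(); print(arm.sense()['joint_pos'])
```

```text
10.95 [ 0.4208 -0.2641  0.0533] jaw 162.55 z [ 0.0419  0.0092 -0.9991] F [-0.5 -0.3  0. ] [-0.02  0.16  0.  ] 0.0601
[-0.24560743  0.35821001 -0.528752   -0.03171978 -0.6456769  -0.03359958]
```

Emit:
{"api": "apply_moves", "payload": {"moves": [[0, 0, 5, 0, 60], [0, 0, 5, 0, 60], [0, 0, 5, 0, 60], [0, 0, 5, 0, 60], [0, 0, 5, 0, 60], [0, 0, 5, 0, 60]]}}

```text
t: 11.55
tcp_pos: [0.4211, -0.2643, 0.086]
orientation: [-0.592, 0.806, -0.009, 0.02]
contact_force: [-0.2, -0.1, 0.4]
grip_width: 0.0598
```

Run:
```python
from st import *
st()
```

```text
11.55 [ 0.4211 -0.2643  0.086 ] jaw 162.56 z [ 0.0424  0.0088 -0.9991] F [-0.2 -0.1  0.4] [-0.01  0.14  0.02] 0.0598
```

Emit:
{"api": "apply_moves", "payload": {"moves": [[-40, 0, 0, 0, 60], [0, 0, 0, 0, 60]]}}

```text
t: 11.75
tcp_pos: [0.3807, -0.2642, 0.0873]
orientation: [-0.592, 0.806, -0.01, 0.02]
contact_force: [-0.1, -0.6, -0.3]
grip_width: 0.06
```

Run:
```python
from st import *
st()
```

```text
11.75 [ 0.3807 -0.2642  0.0873] jaw 162.6 z [ 0.0442  0.0084 -0.999 ] F [-0.1 -0.6 -0.3] [-0.04  0.17 -0.04] 0.06
```

Emit:
{"api": "apply_moves", "payload": {"moves": [[10, 0, 0, 0, 60], [10, 0, 0, 0, 60], [10, 0, 0, 0, 60], [10, 0, 0, 0, 60], [0, 0, 0, 0, 60]]}}

```text
t: 12.25
tcp_pos: [0.4272, -0.2648, 0.0888]
orientation: [-0.592, 0.805, -0.012, 0.021]
contact_force: [0.7, 0.4, 0.4]
grip_width: 0.0599
```

Run:
```python
from st import *
st()
```

```text
12.25 [ 0.4272 -0.2648  0.0888] jaw 162.66 z [ 0.0485  0.0066 -0.9988] F [0.7 0.4 0.4] [0.   0.12 0.03] 0.0599
```

Emit:
{"api": "apply_moves", "payload": {"moves": [[-3, 0, 40, 0, 60], [0, 0, 32, 0, 60], [0, 0, 25, 0, 60], [0, 0, 18, 0, 60], [0, 0, 12, 0, 60], [0, 0, 7, 0, 60], [0, 0, 3, 0, 60], [0, 0, 1, 0, 60]]}}

```text
t: 13.05
tcp_pos: [0.4238, -0.2631, 0.2285]
orientation: [-0.593, 0.805, -0.007, 0.019]
contact_force: [-0.2, 0.1, -0.5]
grip_width: 0.0596
```

Run:
```python
from st import *
st()
```

```text
13.05 [ 0.4238 -0.2631  0.2285] jaw 162.72 z [ 0.039   0.0103 -0.9992] F [-0.2  0.1 -0.5] [ 0.03  0.19 -0.04] 0.0596
```

Emit:
{"api": "apply_moves", "payload": {"moves": [[0, 0, -3, 0, 60], [0, 0, -8, 0, 60], [0, 0, -15, 0, 60], [0, 0, -22, 0, 60], [0, 0, -30, 0, 60], [0, 0, 0, 0, 60], [0, 0, 0, 0, 60]]}}

```text
t: 13.75
tcp_pos: [0.421, -0.2622, 0.1423]
orientation: [-0.593, 0.805, -0.004, 0.016]
contact_force: [0.2, -0.8, 0.8]
grip_width: 0.0594
```

Run:
```python
from st import *
st()
```

```text
13.75 [ 0.421  -0.2622  0.1423] jaw 162.68 z [ 0.0303  0.0132 -0.9995] F [ 0.2 -0.8  0.8] [ 0.02  0.11 -0.03] 0.0594
```

Emit:
{"api": "apply_moves", "payload": {"moves": [[0, 0, 45, 0, 60], [0, 0, 35, 0, 60], [0, 0, 20, 0, 60], [0, 0, 10, 0, 60], [0, 0, 5, 0, 60], [0, 0, 2, 0, 60]]}}

```text
t: 14.35
tcp_pos: [0.4204, -0.2624, 0.2669]
orientation: [-0.593, 0.805, -0.005, 0.016]
contact_force: [0.2, -0.0, -0.5]
grip_width: 0.0597
```

Emit:
{"api": "apply_moves", "payload": {"moves": [[0, 0, -4, 0, 60], [0, 0, -12, 0, 60], [0, 0, -22, 0, 60], [0, 0, -32, 0, 60], [0, 0, -42, 0, 60], [0, 0, 0, 0, 60], [0, 0, 0, 0, 60]]}}

```text
t: 15.05
tcp_pos: [0.4158, -0.2609, 0.1435]
orientation: [-0.592, 0.806, 0.0, 0.013]
contact_force: [0.5, -0.6, 0.8]
grip_width: 0.0596
```

Run:
```python
from st import *
st()
```

```text
15.05 [ 0.4158 -0.2609  0.1435] jaw 162.64 z [ 0.0201  0.0156 -0.9997] F [ 0.5 -0.6  0.8] [0.03 0.05 0.03] 0.0596
```

Emit:
{"api": "apply_moves", "payload": {"moves": [[4, 0, 48, 0, 60], [0, 0, 35, 0, 60], [0, 0, 20, 0, 60], [0, 0, 10, 0, 60], [0, 0, 5, 0, 60], [0, 0, 2, 0, 60]]}}

```text
t: 15.65
tcp_pos: [0.4195, -0.2613, 0.273]
orientation: [-0.593, 0.805, -0.002, 0.013]
contact_force: [-0.2, -0.5, 0.3]
grip_width: 0.0594
```

Emit:
{"api": "apply_moves", "payload": {"moves": [[0, 0, -4, 0, 60], [0, 0, -14, 0, 60], [0, 0, -24, 0, 60], [0, 0, -36, 0, 60], [0, 0, -48, 0, 60], [0, 0, 0, 0, 60], [0, 0, 0, 0, 60]]}}

```text
t: 16.35
tcp_pos: [0.4158, -0.2604, 0.1385]
orientation: [-0.592, 0.806, 0.002, 0.01]
contact_force: [-0.1, 0.3, -0.1]
grip_width: 0.06
```

Run:
```python
from st import *
st()
```

```text
16.35 [ 0.4158 -0.2604  0.1385] jaw 162.64 z [ 0.0146  0.0153 -0.9998] F [-0.1  0.3 -0.1] [-0.02  0.04 -0.01] 0.06
```

Emit:
{"api": "apply_moves", "payload": {"moves": [[2, -2, -3, 0, 60], [1, -1, -8, 0, 60], [0, 0, -15, 0, 60], [0, 0, -22, 0, 60], [0, 0, -28, 0, 60], [0, 0, 0, 0, 60], [0, 0, 0, 0, 60]]}}

```text
t: 17.05
tcp_pos: [0.4278, -0.2669, 0.0699]
orientation: [-0.593, 0.805, -0.008, 0.017]
contact_force: [0.2, 0.5, 1.2]
grip_width: 0.06
```

Run:
```python
from st import *
st()
```

```text
17.05 [ 0.4278 -0.2669  0.0699] jaw 162.76 z [ 0.0362  0.0074 -0.9993] F [0.2 0.5 1.2] [ 0.02  0.13 -0.04] 0.06
```

Emit:
{"api": "apply_moves", "payload": {"moves": [[-8, 1, 6, 0, 60], [0, 0, 6, 0, 60], [0, 0, 6, 0, 60], [0, 0, 6, 0, 60], [0, 0, 6, 0, 60], [0, 0, 6, 0, 60], [0, 0, 6, 0, 60], [0, 0, 6, 0, 60]]}}

```text
t: 17.85
tcp_pos: [0.4222, -0.267, 0.128]
orientation: [-0.593, 0.804, -0.012, 0.02]
contact_force: [0.2, -0.1, -1.1]
grip_width: 0.0599
```

Run:
```python
from st import *
st()
```

```text
17.85 [ 0.4222 -0.267   0.128 ] jaw 162.81 z [ 0.047   0.0037 -0.9989] F [ 0.2 -0.1 -1.1] [ 0.02  0.14 -0.01] 0.0599
```

Emit:
{"api": "apply_moves", "payload": {"moves": [[0, 0, -6, 0, 60], [0, 0, -6, 0, 60], [0, 0, -6, 0, 60], [0, 0, -6, 0, 60], [0, 0, -6, 0, 60], [0, 0, -6, 0, 60], [0, 0, -6, 0, 60], [0, 0, -6, 0, 60]]}}

```text
t: 18.65
tcp_pos: [0.4216, -0.2668, 0.0752]
orientation: [-0.593, 0.805, -0.012, 0.019]
contact_force: [-0.3, -0.1, 0.7]
grip_width: 0.0603
```

Run:
```python
from st import *
st()
```

```text
18.65 [ 0.4216 -0.2668  0.0752] jaw 162.8 z [ 0.0451  0.0044 -0.999 ] F [-0.3 -0.1  0.7] [-0.02  0.16  0.01] 0.0603
```

Emit:
{"api": "apply_moves", "payload": {"moves": [[0, 0, 48, 0, 60], [0, 0, 38, 0, 60], [0, 0, 28, 0, 60], [0, 0, 18, 0, 60], [0, 0, 12, 0, 60], [0, 0, 7, 0, 60], [0, 0, 3, 0, 60], [0, 0, 1, 0, 60]]}}

```text
t: 19.45
tcp_pos: [0.4189, -0.2658, 0.2301]
orientation: [-0.593, 0.805, -0.007, 0.016]
contact_force: [-0.2, 0.1, -0.0]
grip_width: 0.0599
```

Emit:
{"api": "apply_moves", "payload": {"moves": [[0, 0, -4, 0, 60], [0, 0, -14, 0, 60], [0, 0, -24, 0, 60], [0, 0, -36, 0, 60], [0, 0, -48, 0, 60], [0, 0, 0, 0, 60], [0, 0, 0, 0, 60]]}}

```text
t: 20.15
tcp_pos: [0.4168, -0.2654, 0.0965]
orientation: [-0.593, 0.805, -0.005, 0.015]
contact_force: [0.2, -0.1, 0.6]
grip_width: 0.0597
```

Emit:
{"api": "apply_moves", "payload": {"moves": [[0, 0, 48, 0, 60], [0, 0, 38, 0, 60], [0, 0, 24, 0, 60], [0, 0, 12, 0, 60], [0, 0, 7, 0, 60], [0, 0, 3, 0, 60], [0, 0, 1, 0, 60]]}}

```text
t: 20.85
tcp_pos: [0.4184, -0.2668, 0.2468]
orientation: [-0.594, 0.804, -0.012, 0.018]
contact_force: [-0.7, -0.0, 0.3]
grip_width: 0.0599
```

Emit:
{"api": "apply_moves", "payload": {"moves": [[0, 0, -4, 0, 60], [0, 0, -14, 0, 60], [0, 0, -24, 0, 60], [0, 0, -36, 0, 60], [0, 0, -48, 0, 60], [0, 0, 0, 0, 60], [0, 0, 0, 0, 60]]}}

```text
t: 21.55
tcp_pos: [0.4158, -0.2663, 0.114]
orientation: [-0.594, 0.804, -0.01, 0.016]
contact_force: [0.3, -0.5, 1.0]
grip_width: 0.0599
```

Emit:
{"api": "apply_moves", "payload": {"moves": [[0, 0, 48, 0, 60], [0, 0, 38, 0, 60], [0, 0, 24, 0, 60], [0, 0, 12, 0, 60], [0, 0, 7, 0, 60], [0, 0, 3, 0, 60], [0, 0, 1, 0, 60]]}}

```text
t: 22.25
tcp_pos: [0.4172, -0.2677, 0.2641]
orientation: [-0.594, 0.804, -0.016, 0.019]
contact_force: [-0.7, 0.4, 0.1]
grip_width: 0.06
```

Run:
```python
from st import *
st()
```

```text
22.25 [ 0.4172 -0.2677  0.2641] jaw 162.93 z [ 0.0494 -0.0037 -0.9988] F [-0.7  0.4  0.1] [0.07 0.17 0.01] 0.06
```

Emit:
{"api": "apply_moves", "payload": {"moves": [[0, 0, -4, 0, 60], [0, 0, -12, 0, 60], [0, 0, -22, 0, 60], [0, 0, -34, 0, 60], [0, 0, -48, 0, 60], [0, 0, -48, 0, 60], [0, 0, 0, 0, 60], [0, 0, 0, 0, 60]]}}

```text
t: 23.05
tcp_pos: [0.412, -0.2663, 0.0837]
orientation: [-0.594, 0.804, -0.012, 0.015]
contact_force: [-0.8, 0.1, 0.4]
grip_width: 0.0598
```

Run:
```python
from st import *
st()
```

```text
23.05 [ 0.412  -0.2663  0.0837] jaw 162.9 z [ 3.880e-02 -9.000e-04 -9.992e-01] F [-0.8  0.1  0.4] [-0.05  0.1  -0.02] 0.0598
```

Emit:
{"api": "apply_moves", "payload": {"moves": [[0, 0, 40, 0, 60], [0, 0, 32, 0, 60], [0, 0, 25, 0, 60], [0, 0, 18, 0, 60], [0, 0, 12, 0, 60], [0, 0, 7, 0, 60], [0, 0, 3, 0, 60], [0, 0, 1, 0, 60]]}}

```text
t: 23.85
tcp_pos: [0.4145, -0.268, 0.2426]
orientation: [-0.595, 0.803, -0.021, 0.021]
contact_force: [-0.4, 0.3, -1.3]
grip_width: 0.0599
```

Run:
```python
from st import *
st()
```

```text
23.85 [ 0.4145 -0.268   0.2426] jaw 163.0 z [ 0.0586 -0.0096 -0.9982] F [-0.4  0.3 -1.3] [ 0.08  0.22 -0.05] 0.0599
```

Emit:
{"api": "apply_moves", "payload": {"moves": [[0, 0, -4, 0, 60], [0, 0, -12, 0, 60], [0, 0, -22, 0, 60], [0, 0, -34, 0, 60], [0, 0, -48, 0, 60], [0, 0, -30, 0, 60], [0, 0, 0, 0, 60], [0, 0, 0, 0, 60]]}}

```text
t: 24.65
tcp_pos: [0.4111, -0.2672, 0.0841]
orientation: [-0.595, 0.804, -0.019, 0.018]
contact_force: [0.9, 0.1, 0.4]
grip_width: 0.0603
```

Run:
```python
from st import *
st()
```

```text
24.65 [ 0.4111 -0.2672  0.0841] jaw 162.98 z [ 0.0519 -0.008  -0.9986] F [0.9 0.1 0.4] [ 0.03  0.17 -0.02] 0.0603
```

Emit:
{"api": "apply_moves", "payload": {"moves": [[0, 0, 15, 0, 60], [0, 0, 15, 0, 60], [0, 0, 15, 0, 60], [0, 0, 15, 0, 60], [0, 0, 15, 0, 60], [0, 0, 15, 0, 60], [0, 0, 15, 0, 60], [0, 0, 15, 0, 60]]}}

```text
t: 25.45
tcp_pos: [0.4146, -0.2688, 0.221]
orientation: [-0.595, 0.803, -0.026, 0.023]
contact_force: [0.8, -0.0, -0.3]
grip_width: 0.0599
```

Run:
```python
from st import *
st()
```

```text
25.45 [ 0.4146 -0.2688  0.221 ] jaw 163.08 z [ 0.0674 -0.0143 -0.9976] F [ 0.8 -0.  -0.3] [ 0.03  0.16 -0.  ] 0.0599
```

Emit:
{"api": "apply_moves", "payload": {"moves": [[0, 0, 8, 0, 60], [0, 0, 3, 0, 60], [0, 0, 0, 0, 60], [0, 0, 0, 0, 60]]}}

```text
t: 25.85
tcp_pos: [0.4162, -0.2694, 0.2387]
orientation: [-0.595, 0.803, -0.031, 0.026]
contact_force: [-0.2, 0.3, -1.0]
grip_width: 0.0597
```

Run:
```python
from st import *
st();print(arm.sense()['qd'],arm.sense()['joint_pos'])
```

```text
25.85 [ 0.4162 -0.2694  0.2387] jaw 163.1 z [ 0.0787 -0.0177 -0.9967] F [-0.2  0.3 -1. ] [ 0.02  0.2  -0.05] 0.0597
[ 0.00057595 -0.00229717  0.00071603 -0.00053926 -0.00173673 -0.00085892] [-0.24755191  0.11063197 -0.32375505 -0.00238526 -1.05571952 -0.04608782]
```

Emit:
{"api": "apply_moves", "payload": {"moves": [[0, 0, -50, 0, 60]]}}

```text
t: 25.95
tcp_pos: [0.4211, -0.2713, 0.1943]
orientation: [-0.596, 0.802, -0.037, 0.03]
contact_force: [1.4, -0.8, -0.9]
grip_width: 0.06
```

Run:
```python
from st import *
st();print(arm.sense()['qd'],arm.sense()['joint_pos'])
```

```text
25.95 [ 0.4211 -0.2713  0.1943] jaw 163.21 z [ 0.0932 -0.0239 -0.9954] F [ 1.4 -0.8 -0.9] [0.13 0.06 0.03] 0.06
[ 7.71443652e-04  5.19991672e-01 -9.34615075e-01 -6.56345442e-02
  1.31881769e+00  4.91931367e-03] [-2.47485489e-01  1.51409907e-01 -3.96703435e-01  4.64733971e-04
 -9.26346433e-01 -4.56597550e-02]
```

Emit:
{"api": "apply_moves", "payload": {"moves": [[0, 0, 0, 0, 60]]}}

```text
t: 26.05
tcp_pos: [0.4153, -0.269, 0.1871]
orientation: [-0.595, 0.803, -0.03, 0.026]
contact_force: [-0.7, -0.2, -1.7]
grip_width: 0.0602
```

Run:
```python
from st import *
st();print(arm.sense()['qd'],arm.sense()['joint_pos'])
```

```text
26.05 [ 0.4153 -0.269   0.1871] jaw 163.08 z [ 0.0776 -0.0171 -0.9968] F [-0.7 -0.2 -1.7] [ 0.09  0.45 -0.04] 0.0602
[-0.00032064 -0.08761512  0.21056958  0.10368785 -0.02378441  0.00273079] [-0.24761087  0.15663347 -0.4076078  -0.00311382 -0.92703598 -0.04569388]
```

Emit:
{"api": "apply_moves", "payload": {"moves": [[0, 0, 0, 0, 60]]}}

```text
t: 26.15
tcp_pos: [0.4163, -0.2698, 0.1882]
orientation: [-0.595, 0.802, -0.031, 0.026]
contact_force: [0.3, -0.2, 1.1]
grip_width: 0.06
```

Run:
```python
from st import *
st();print(arm.sense()['qd'],arm.sense()['joint_pos'])
```

```text
26.15 [ 0.4163 -0.2698  0.1882] jaw 163.15 z [ 0.0783 -0.0188 -0.9968] F [ 0.3 -0.2  1.1] [0.02 0.15 0.04] 0.06
[ 0.00198938  0.03542536 -0.08113091 -0.0458257  -0.01547222 -0.00144083] [-0.24757002  0.15687806 -0.40515499 -0.00116735 -0.92819111 -0.04569416]
```

Emit:
{"api": "apply_moves", "payload": {"moves": [[1, 1, -5, 0, 50], [1, 1, -12, 0, 50], [0, 1, -20, 0, 50], [0, 1, -25, 0, 50], [0, 1, -28, 0, 50], [0, 0, -28, 0, 50], [0, 0, 0, 0, 50], [0, 0, 0, 0, 50]]}}

```text
t: 26.95
tcp_pos: [0.4265, -0.2666, 0.0732]
orientation: [-0.596, 0.801, -0.039, 0.031]
contact_force: [0.2, 0.1, 0.1]
grip_width: 0.0501
```

Run:
```python
from st import *
st()
```

```text
26.95 [ 0.4265 -0.2666  0.0732] jaw 163.3 z [ 0.0961 -0.0255 -0.995 ] F [0.2 0.1 0.1] [ 0.07  0.22 -0.  ] 0.0501
```

Emit:
{"api": "apply_moves", "payload": {"moves": [[-6, 2, -6, 0, 45], [0, 0, -8, 0, 45], [0, 0, -8, 0, 45], [0, 0, -8, 0, 45], [0, 0, -8, 0, 45], [0, 0, -5, 0, 45]]}}

```text
t: 27.55
tcp_pos: [0.4237, -0.2655, 0.032]
orientation: [-0.596, 0.801, -0.043, 0.034]
contact_force: [-0.0, 0.0, -0.2]
grip_width: 0.0451
```

Run:
```python
from st import *
st()
g=grab('scene');crop(g,390,170,490,260,8,'s12.png')
```

```text
27.55 [ 0.4237 -0.2655  0.032 ] jaw 163.35 z [ 0.1068 -0.0286 -0.9939] F [-0.   0.  -0.2] [0.16 0.35 0.  ] 0.0451
```

View pics/s12.png

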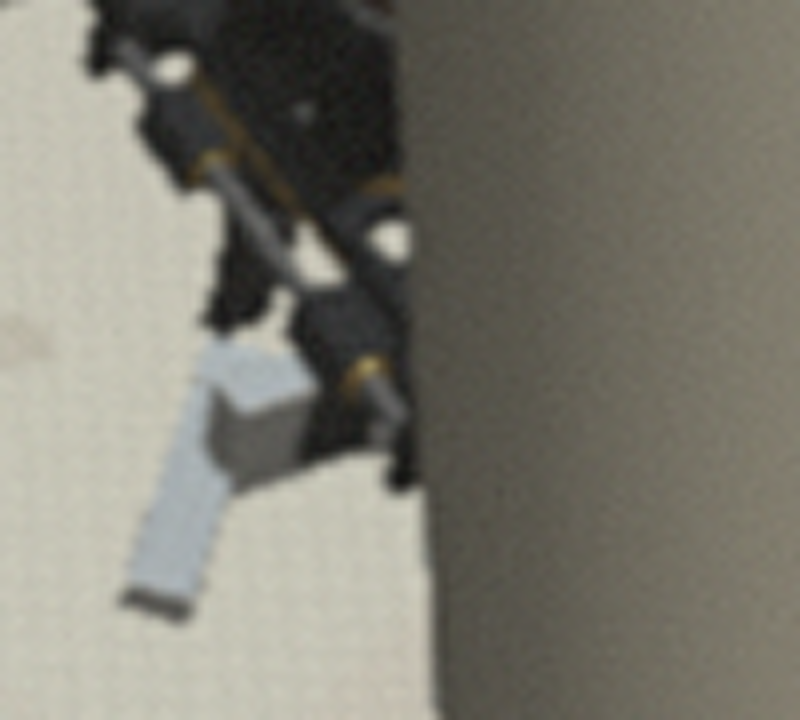

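Emit:
{"api": "apply_moves", "payload": {"moves": [[-2, 0, -4, 0, 45], [0, 0, -4, 0, 45], [0, 0, -3, 0, 20], [0, 0, 0, 0, 5], [0, 0, 0, 0, 5], [0, 0, 0, 0, 5], [0, 0, 0, 0, 5], [0, 0, 0, 0, 5]], "squeeze": 10}}

```text
t: 28.4
tcp_pos: [0.4206, -0.2652, 0.0192]
orientation: [-0.596, 0.801, -0.042, 0.033]
contact_force: [-0.2, 0.1, -0.7]
grip_width: 0.0178
```

Run:
```python
from st import *
st()
```

```text
28.4 [ 0.4206 -0.2652  0.0192] jaw 163.32 z [ 0.1037 -0.0278 -0.9942] F [-0.2  0.1 -0.7] [ 0.17  0.42 -0.04] 0.0178
```

Emit:
{"api": "apply_moves", "payload": {"moves": [[0, 0, 0, 0, 5], [0, 0, 0, 0, 5], [0, 0, -1, 0, 5], [0, 0, -1, 0, 5], [0, 0, -1, 0, 5]], "squeeze": 45}}

```text
t: 28.9
tcp_pos: [0.4201, -0.2651, 0.0196]
orientation: [-0.597, 0.801, -0.042, 0.033]
contact_force: [-2.4, 2.4, 11.4]
grip_width: 0.0166
```

Run:
```python
from st import *
st()
g=grab('scene');crop(g,390,170,490,260,8,'s13.png')
```

```text
28.9 [ 0.4201 -0.2651  0.0196] jaw 163.4 z [ 0.1023 -0.0282 -0.9944] F [-2.4  2.4 11.4] [0.88 1.19 0.02] 0.0166
```

View pics/s13.png

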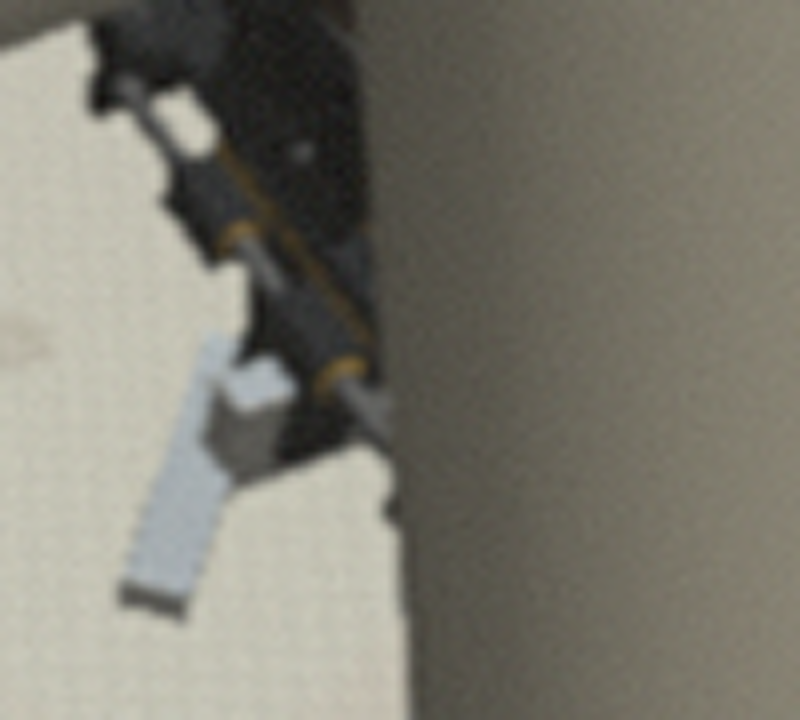

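Emit:
{"api": "apply_moves", "payload": {"moves": [[0, 0, 3, 0, 5], [0, 0, 6, 0, 5], [0, 0, 10, 0, 5], [0, 0, 12, 0, 5], [0, 0, 12, 0, 5], [0, 0, 12, 0, 5], [0, 0, 10, 0, 5], [0, 0, 6, 0, 5]], "squeeze": 30}}

```text
t: 29.75
tcp_pos: [0.4185, -0.2645, 0.0938]
orientation: [-0.596, 0.801, -0.041, 0.032]
contact_force: [0.2, 0.3, -2.2]
grip_width: 0.0161
```

Run:
```python
from st import *
st()
g=grab('scene');crop(g,390,150,490,240,8,'s14.png')
```

```text
29.75 [ 0.4185 -0.2645  0.0938] jaw 163.32 z [ 0.1004 -0.0269 -0.9946] F [ 0.2  0.3 -2.2] [ 0.11  0.33 -0.04] 0.0161
```

View pics/s14.png

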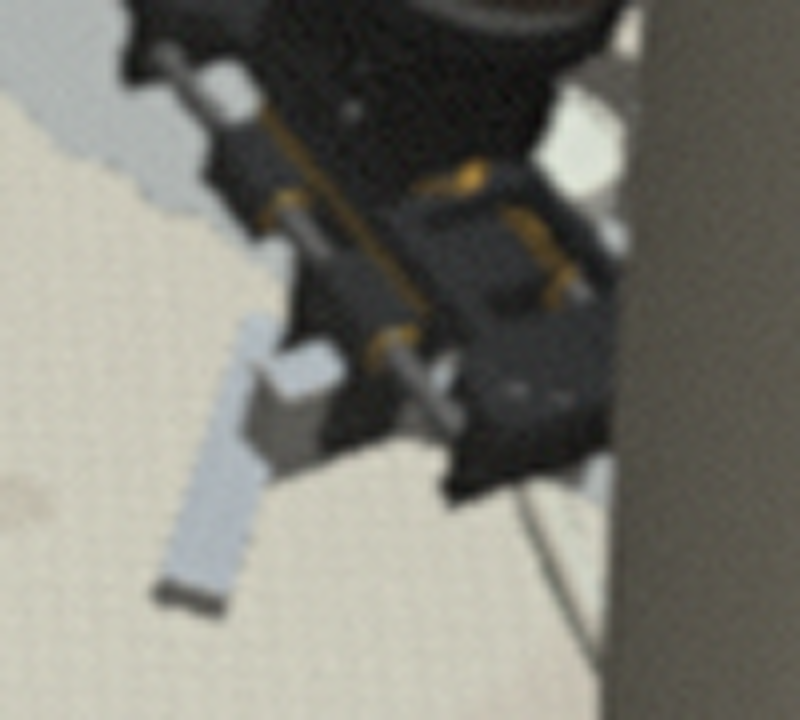

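Emit:
{"api": "apply_moves", "payload": {"moves": [[0, 8, 5, -2, 5], [0, 18, 2, -5, 5], [0, 30, 0, -5, 5], [0, 38, 0, -5, 5], [0, 40, 0, -5, 5], [0, 40, 0, -5, 5], [4, 36, 0, -3, 5], [4, 32, 0, 0, 5]]}}

```text
t: 30.6
tcp_pos: [0.4258, -0.0202, 0.1014]
orientation: [-0.356, 0.933, -0.049, 0.021]
contact_force: [0.6, -0.2, -3.6]
grip_width: 0.0158
```

Emit:
{"api": "apply_moves", "payload": {"moves": [[4, 28, 0, 0, 5], [4, 22, 0, 0, 5], [4, 15, 0, 0, 5], [0, 8, 0, 0, 5], [0, 3, 0, 0, 5], [0, 0, 0, 0, 5]]}}

```text
t: 31.2
tcp_pos: [0.4378, 0.0631, 0.1007]
orientation: [-0.359, 0.932, -0.049, 0.022]
contact_force: [0.4, 0.2, -2.8]
grip_width: 0.0162
```

Run:
```python
from st import *
st()
```

```text
31.2 [0.4378 0.0631 0.1007] jaw 132.16 z [ 0.0753 -0.0758 -0.9943] F [ 0.4  0.2 -2.8] [0.21 0.19 0.05] 0.0162
```

Emit:
{"api": "apply_moves", "payload": {"moves": [[2, 10, 0, 1.2, 5], [3, 20, 0, 0, 5], [2, 18, 0, 0, 5], [0, 10, 0, 0, 5], [0, 4, 0, 0, 5], [0, 0, 0, 0, 5]]}}

```text
t: 31.8
tcp_pos: [0.4439, 0.1248, 0.1003]
orientation: [-0.368, 0.928, -0.049, 0.021]
contact_force: [-1.3, 0.7, -3.3]
grip_width: 0.0157
```

Run:
```python
from st import *
st()
f=grab('top');g=grab('scene');crop(g,210,180,370,340,4.5,'s15.png');crop(f,200,170,340,330,4.5,'t15.png')
```

```text
31.8 [0.4439 0.1248 0.1003] jaw 133.27 z [ 0.0749 -0.0751 -0.9944] F [-1.3  0.7 -3.3] [ 0.25  0.25 -0.02] 0.0157
```

View pics/s15.png

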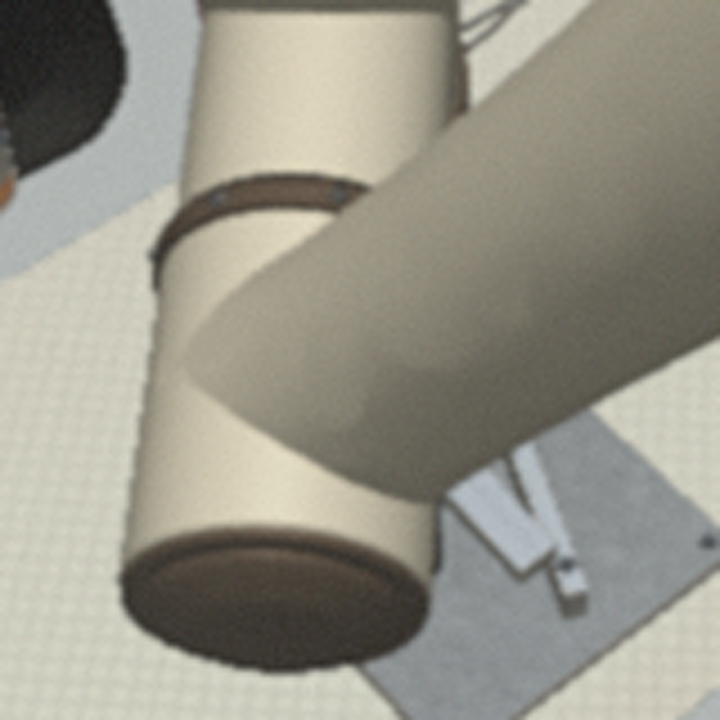

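View pics/t15.png

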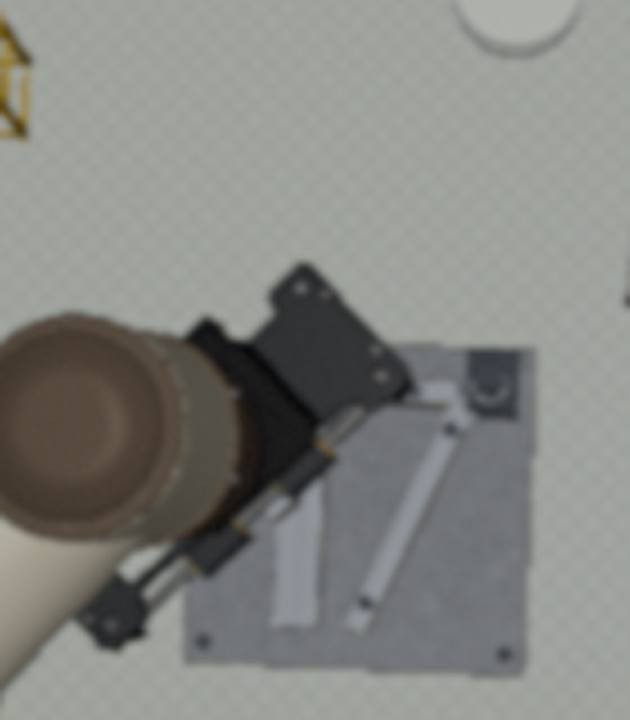

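Run:
```python
from h import *
f=load('top'); U=lambda p:((p[0]+.5)/4.5-.5+200,(p[1]+.5)/4.5-.5+170)
for p in((318,628),(273,626),(322,500),(273,560)):print(p,px(f,*U(p),.0917))
for p in((346,625),(362,632)):print('bar tip',px(f,*U(p),.0355))
u,v=U((295,600));print(px(f,u,v)); 
crop(f,255,270,300,320,14,'t15b.png')
J=[.4881,.0253,np.radians(-1.55)]
from ov import W
print(W(J,(-.11,.0,0)),W(J,(-.034,.034,0)))
```

```text
(318, 628) [0.36755218 0.08893395 0.0917    ]
(273, 626) [0.36815139 0.11119376 0.0917    ]
(322, 500) [0.43098607 0.08883983 0.0917    ]
(273, 560) [0.40072689 0.11225867 0.0917    ]
bar tip [0.37232977 0.07917064 0.0355    ]
bar tip [0.36888462 0.0708308  0.0355    ]
[0.38098766 0.10050778 0.09409657]
[np.float64(0.37814024892955794), np.float64(0.028275423419686495), 0] [np.float64(0.45503211690794826), np.float64(0.06020723575149428), 0]
```

View pics/t15b.png

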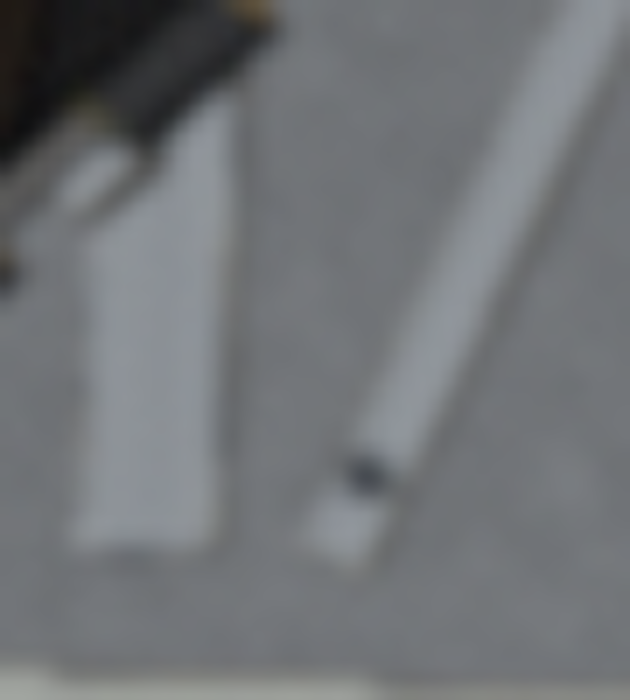

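Emit:
{"api": "apply_moves", "payload": {"moves": [[0, 0, -4, 0, 5], [0, 0, -8, 0, 5], [0, 0, -10, 0, 5], [0, 0, -10, 0, 5], [0, 0, -10, 0, 5], [0, 0, -7, 0, 5], [0, 0, -4, 0, 5], [0, 0, -1, 0, 5]]}}

```text
t: 32.7
tcp_pos: [0.4423, 0.1207, 0.0415]
orientation: [-0.366, 0.929, -0.049, 0.019]
contact_force: [-0.3, 0.7, -2.4]
grip_width: 0.016
```

Run:
```python
from st import *
st()
```

```text
32.7 [0.4423 0.1207 0.0415] jaw 133.03 z [ 0.0719 -0.0772 -0.9944] F [-0.3  0.7 -2.4] [ 0.25  0.2  -0.02] 0.016
```

Emit:
{"api": "apply_moves", "payload": {"moves": [[0, 3, -4, 0.3, 5], [0, 0, -3, 0, 5], [0, 0, -2, 0, 5], [0, 0, -2, 0, 5]], "squeeze": 20}}

```text
t: 33.1
tcp_pos: [0.4436, 0.1248, 0.0309]
orientation: [-0.369, 0.928, -0.049, 0.021]
contact_force: [-1.3, -3.2, 12.3]
grip_width: 0.0157
```

Run:
```python
from st import *
st()
f=grab('top');crop(f,200,190,340,330,5,'t16.png')
```

```text
33.1 [0.4436 0.1248 0.0309] jaw 133.4 z [ 0.075  -0.0755 -0.9943] F [-1.3 -3.2 12.3] [-0.7   0.71 -0.03] 0.0157
```

View pics/t16.png

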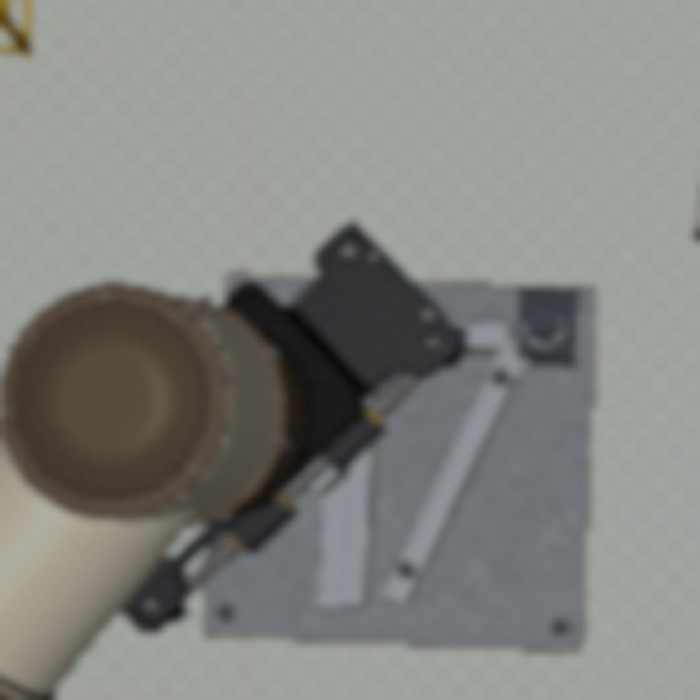

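Emit:
{"api": "apply_moves", "payload": {"moves": [[0, 0, -2, 0, 5], [0, -4, -1, 0, 5], [0, -6, -1, 0, 5], [0, -6, -1, 0, 5]], "squeeze": 15}}

```text
t: 33.55
tcp_pos: [0.4489, 0.1137, 0.0308]
orientation: [-0.37, 0.927, -0.047, 0.029]
contact_force: [-2.8, 6.5, 3.6]
grip_width: 0.0166
```

Run:
```python
from st import *
st()
f=grab('top');crop(f,200,190,340,330,5,'t17.png')
```

```text
33.55 [0.4489 0.1137 0.0308] jaw 133.48 z [ 0.0886 -0.0653 -0.9939] F [-2.8  6.5  3.6] [ 2.37  1.32 -0.24] 0.0166
```

View pics/t17.png

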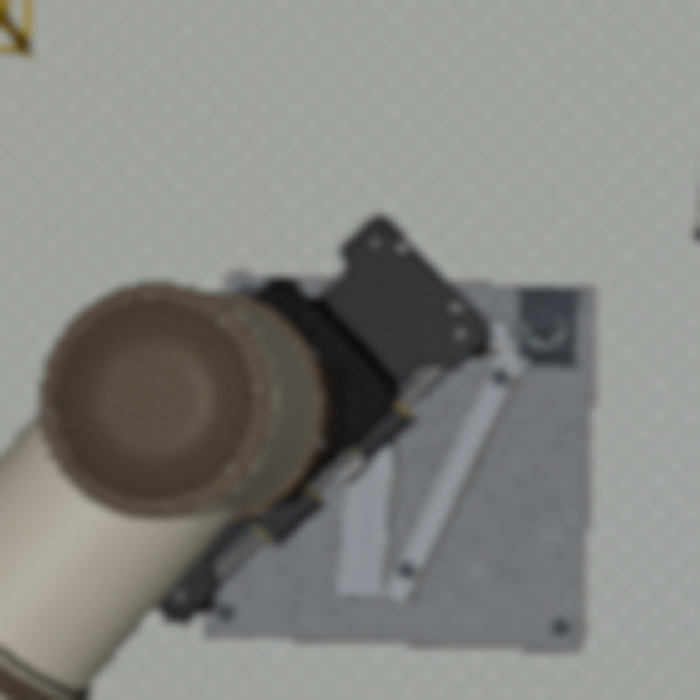

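Emit:
{"api": "apply_moves", "payload": {"moves": [[-1, -6, -1, 0, 5], [-1, -6, -1, 0, 5], [-1, -6, -1, 0, 5], [-1, -6, -1, 0, 5]], "squeeze": 30}}

```text
t: 34.0
tcp_pos: [0.4535, 0.0997, 0.0309]
orientation: [-0.368, 0.928, -0.04, 0.044]
contact_force: [-8.5, 15.9, 6.1]
grip_width: 0.0162
```

Run:
```python
from st import *
st()
f=grab('top');crop(f,200,190,340,330,5,'t18.png')
```

```text
34.0 [0.4535 0.0997 0.0309] jaw 133.15 z [ 0.1107 -0.042  -0.993 ] F [-8.5 15.9  6.1] [4.93 3.52 0.08] 0.0162
```

View pics/t18.png

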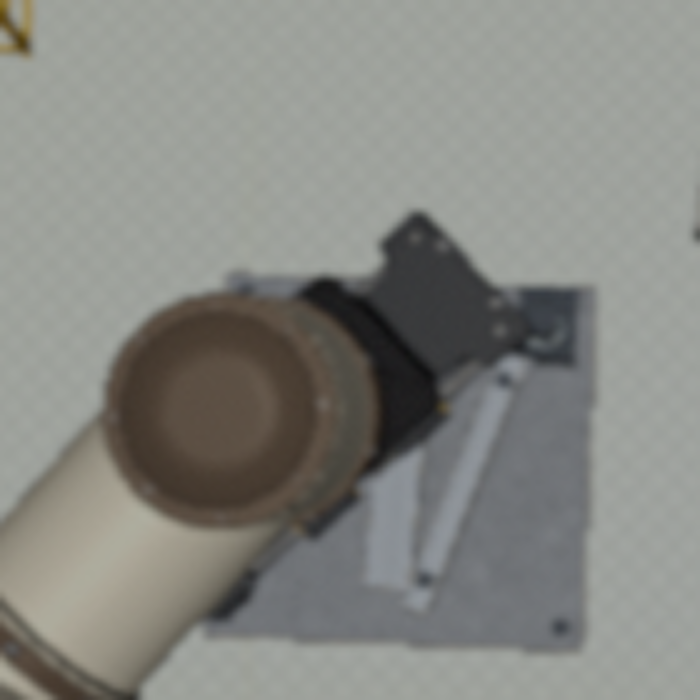

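Emit:
{"api": "apply_moves", "payload": {"moves": [[-1, -7, -1, 0, 5], [-1, -7, -1, 0, 5], [-1, -7, -1, 0, 5]]}}

```text
t: 34.35
tcp_pos: [0.4544, 0.087, 0.03]
orientation: [-0.37, 0.927, -0.035, 0.053]
contact_force: [-9.5, 16.8, 5.2]
grip_width: 0.0167
```

Run:
```python
from st import *
st()
f=grab('top');crop(f,200,190,340,330,5,'t19.png')
g=grab('scene');crop(g,230,190,370,330,5,'s19.png')
```

```text
34.35 [0.4544 0.087  0.03  ] jaw 133.35 z [ 0.1246 -0.0257 -0.9919] F [-9.5 16.8  5.2] [5.2  3.68 0.44] 0.0167
```

View pics/t19.png

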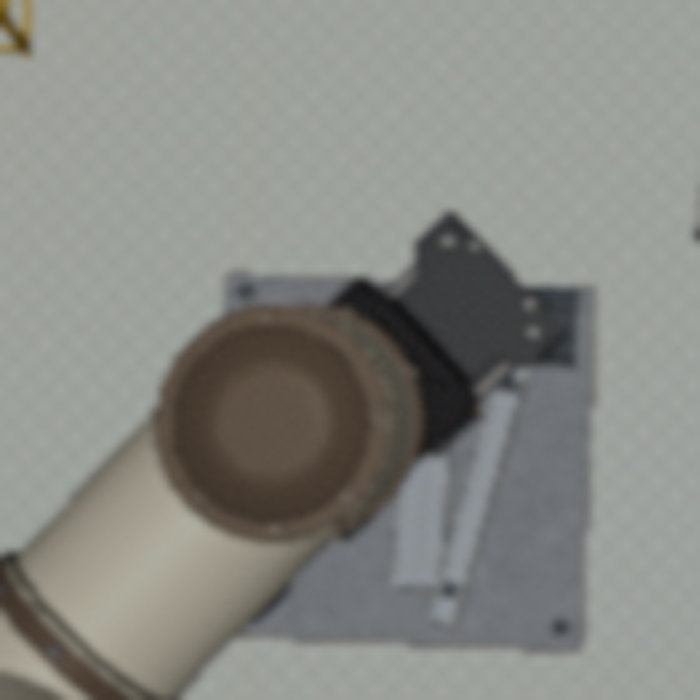

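View pics/s19.png

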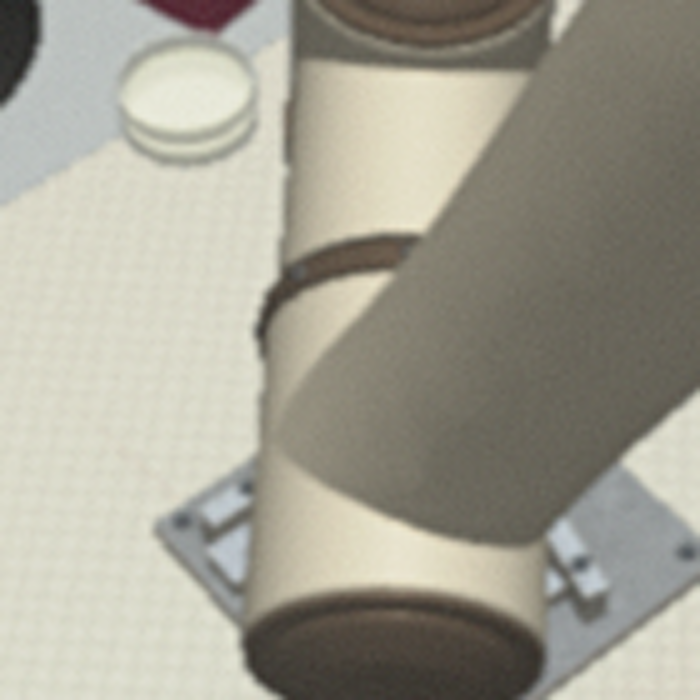

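Emit:
{"api": "apply_moves", "payload": {"moves": [[-1, -7, -1, 0, 5], [-1, -7, -1, 0, 5], [-1, -7, -1, 0, 5]]}}

```text
t: 34.75
tcp_pos: [0.4548, 0.0741, 0.0291]
orientation: [-0.373, 0.925, -0.031, 0.062]
contact_force: [-11.1, 17.4, 8.2]
grip_width: 0.0169
```

```bash
cat > legs.py <<'E'
from st import *
def legs(name):
    st()
    f=grab('top');crop(f,200,190,340,330,5,name)
    return f
E
python3 - <<'E'
from legs import *
f=legs('t20.png')
for v in range(296,312,2):
    print(v,['%3d'%round(px(f,u,v)[2]*1e3) for u in range(276,298)])
E
```

```text
34.75 [0.4548 0.0741 0.0291] jaw 133.7 z [ 0.1372 -0.0118 -0.9905] F [-11.1  17.4   8.2] [5.72 4.14 0.64] 0.0169
296 ['379', '378', '375', '289', '291', '  7', '  5', ' 13', ' 17', ' 21', ' 23', ' 19', ' 23', ' 26', ' 20', ' 23', ' 18', ' 22', '  8', ' 37', ' 37', ' 32']
298 ['1400', '280', '  9', ' 10', ' 10', '  2', ' 12', '  1', ' 25', ' 18', ' 19', ' 25', ' 20', ' 22', ' 23', ' 25', ' 21', ' 24', ' 34', ' 32', ' 36', ' 33']
300 ['  7', '  8', '  9', ' 12', ' 10', ' 12', '  7', ' 11', ' 26', ' 23', ' 19', ' 23', ' 17', ' 28', ' 23', ' 25', ' 23', ' 19', ' 34', ' 36', ' 36', ' 32']
302 [' 13', ' 13', ' 10', '  6', '  7', '  6', ' 10', '  9', ' 24', ' 25', ' 24', ' 24', ' 23', ' 26', ' 24', ' 20', ' 20', ' 15', ' 35', ' 30', ' 38', ' 34']
304 ['  8', '  8', ' 11', '  5', ' 10', '  6', ' 11', ' 12', ' 21', ' 19', ' 24', ' 23', ' 25', ' 24', ' 22', ' 26', ' 29', ' 36', ' 38', ' 37', ' 39', ' 32']
306 ['  8', ' 14', ' 10', '  7', ' 10', '  7', ' 10', ' 12', ' 19', ' 23', ' 26', ' 17', ' 23', ' 22', ' 24', ' 24', ' 23', ' 38', ' 34', ' 37', ' 44', ' 34']
308 [' 11', ' 16', '  8', '  9', ' 10', '  9', ' 17', ' 11', ' 10', '  6', '  9', '  8', '  9', ' 12', '  4', '  6', ' 32', ' 33', ' 35', ' 36', ' 32', ' 34']
310 [' 10', ' 11', '  7', '  6', ' 14', ' 11', ' 13', ' 13', ' 11', ' 13', ' 10', ' 10', ' 10', ' 10', ' 10', ' 11', ' 33', ' 38', ' 35', ' 38', ' 35', ' 29']
```

View pics/t20.png

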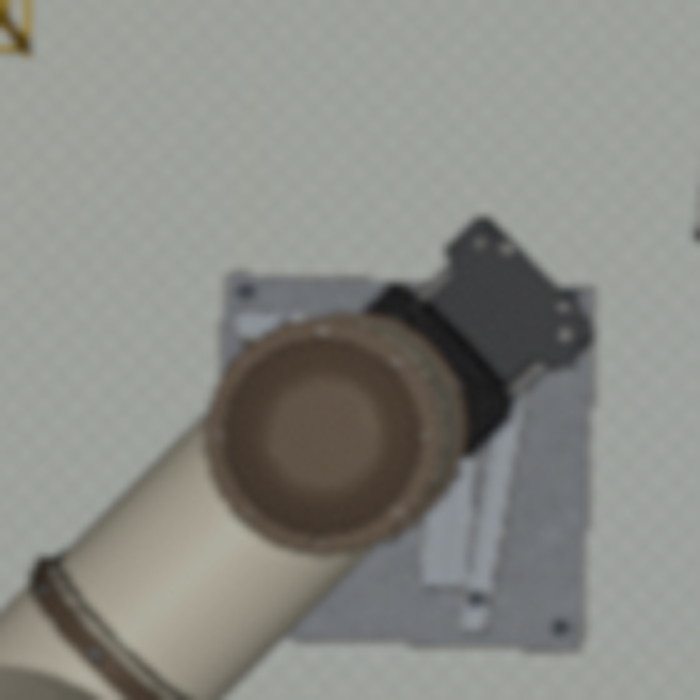

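Emit:
{"api": "apply_moves", "payload": {"moves": [[-1, -7, -1, 0, 5], [-1, -6, -1, 0, 5]]}}

```text
t: 35.0
tcp_pos: [0.4549, 0.0664, 0.0287]
orientation: [-0.376, 0.924, -0.029, 0.068]
contact_force: [-11.6, 20.4, 9.1]
grip_width: 0.0176
```

Run:
```python
from legs import *
f=legs('t21.png')
```

```text
35.0 [0.4549 0.0664 0.0287] jaw 133.94 z [ 0.1462 -0.002  -0.9892] F [-11.6  20.4   9.1] [6.28 4.44 0.76] 0.0176
```

View pics/t21.png

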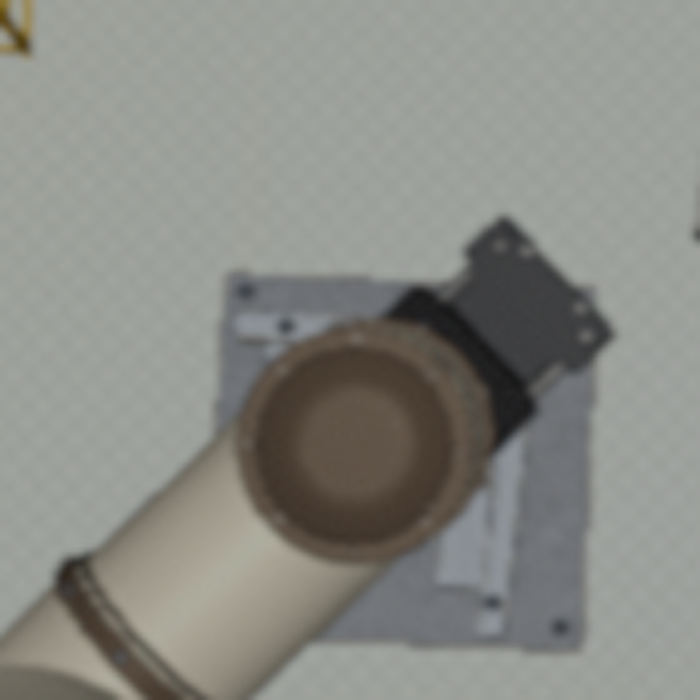

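Emit:
{"api": "apply_moves", "payload": {"moves": [[-1, -6, -1, 0, 5], [-1, -5, -1, 0, 5]]}}

```text
t: 35.25
tcp_pos: [0.4553, 0.0612, 0.0287]
orientation: [-0.378, 0.922, -0.026, 0.074]
contact_force: [-13.9, 20.8, 11.7]
grip_width: 0.017
```

Run:
```python
from legs import *
f=legs('t22.png')
crop(f,220,235,325,325,7.5,'t22b.png')
```

```text
35.25 [0.4553 0.0612 0.0287] jaw 134.25 z [ 0.1559  0.0079 -0.9877] F [-13.9  20.8  11.7] [6.48 4.68 0.92] 0.017
```

View pics/t22b.png

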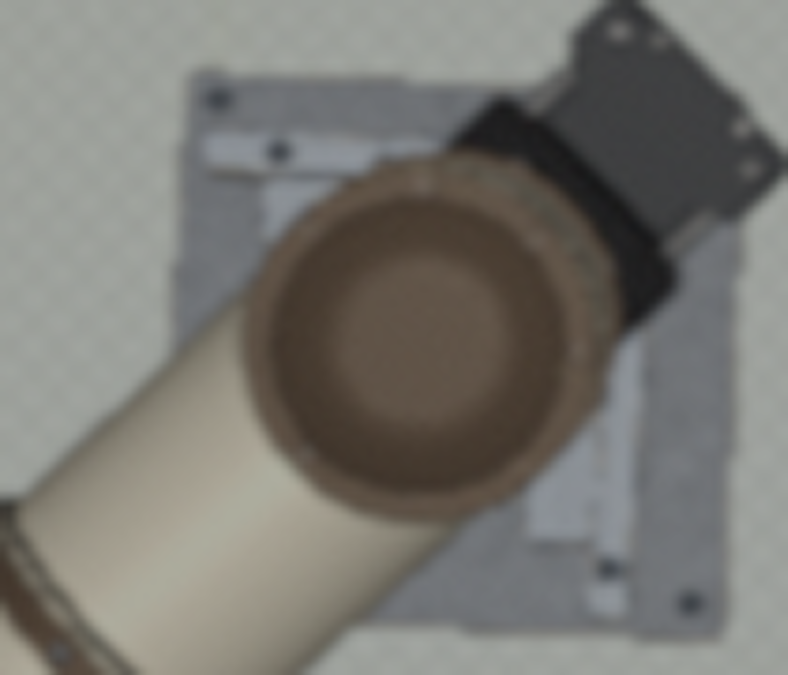

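```bash
cat > chk.py <<'E'
from ov import *
J=[.4872,.0228,np.radians(-1.45)]
def bar(th,z=.0355):
    c,s=np.cos(th),np.sin(th)
    return [(.01+c*x-s*y,-.016+s*x+c*y,z) for x,y in((-.016,.016),(-.145,.016),(-.145,.004),(-.016,.004))]
sqh=[(a-.034,b+.034,c+.01) for a,b,c in sq]
def chk(f,box,s,name,th=0,J=J):
    ov(f,[(J,ff),(J,bar(th)),(J,sqh)],box,s,name)
E
python3 - <<'E'
from chk import *
f=load('top'); chk(f,(220,235,325,325),7.5,'c22.png')
E
```

```text
(no output)
```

View pics/c22.png

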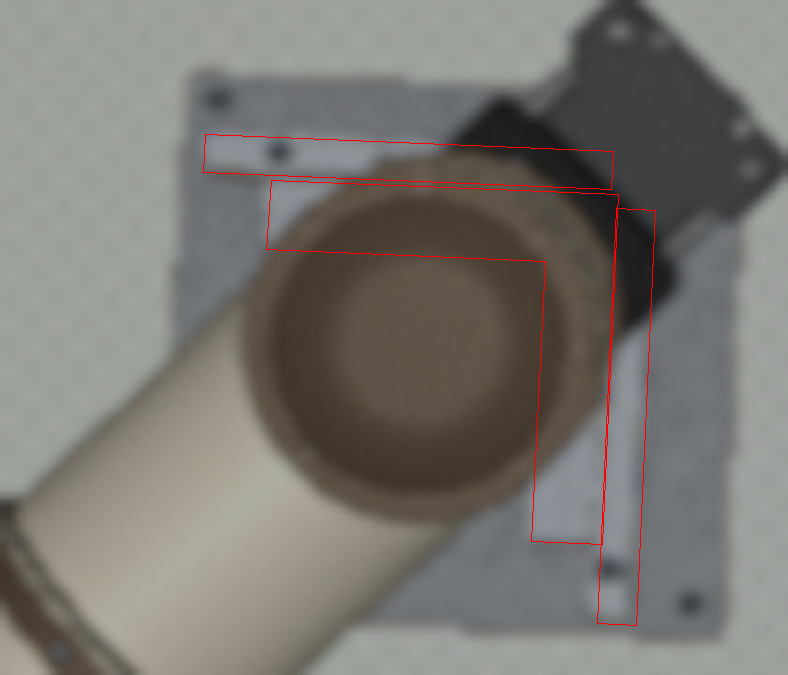

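Emit:
{"api": "apply_moves", "payload": {"moves": [[0, -5, -1, 0, 5], [0, -5, -1, 0, 5]]}}

```text
t: 35.5
tcp_pos: [0.4562, 0.0588, 0.0287]
orientation: [-0.382, 0.92, -0.023, 0.081]
contact_force: [-36.0, 47.7, 21.5]
grip_width: 0.0177
```

Run:
```python
from legs import *
from chk import *
f=legs('t23.png')
chk(f,(225,240,315,325),8.5,'c23.png');crop(f,225,240,315,325,8.5,'t23b.png')
```

```text
35.5 [0.4562 0.0588 0.0287] jaw 134.65 z [ 0.1658  0.0201 -0.986 ] F [-36.   47.7  21.5] [14.13 10.43  2.39] 0.0177
```

View pics/c23.png

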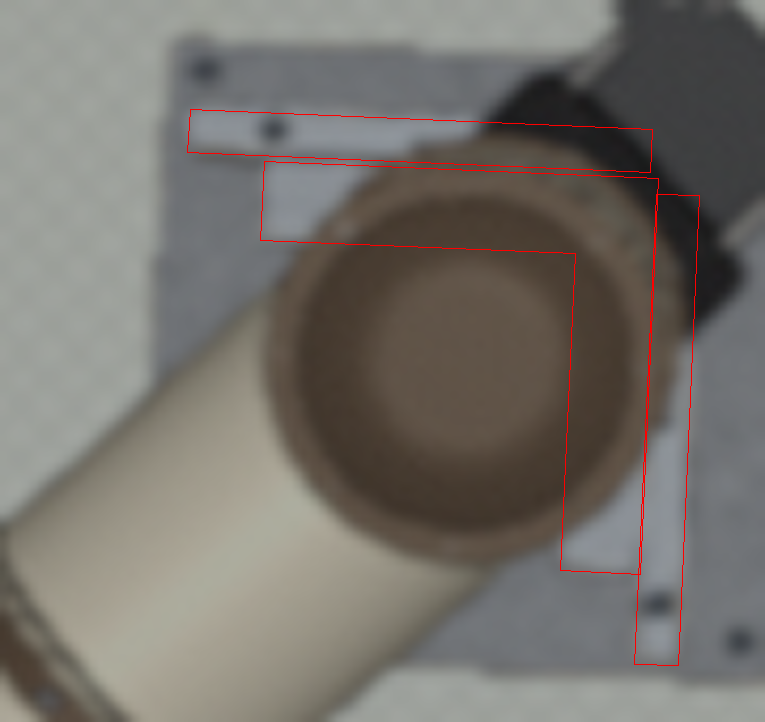

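View pics/t23b.png

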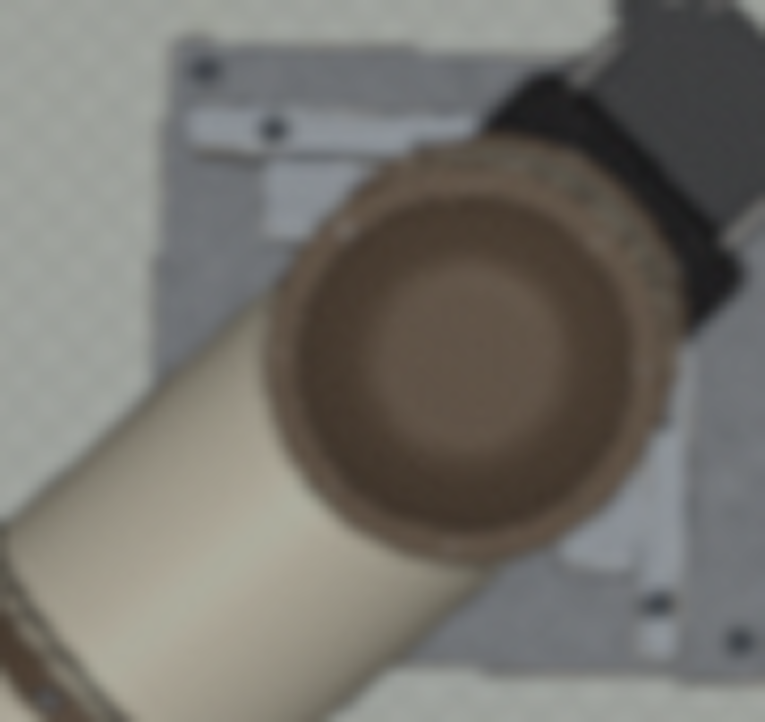

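Emit:
{"api": "apply_moves", "payload": {"moves": [[1, -2.5, -1, 0, 5]]}}

```text
t: 35.65
tcp_pos: [0.4559, 0.0592, 0.0286]
orientation: [-0.383, 0.92, -0.021, 0.082]
contact_force: [-22.1, 19.6, 23.2]
grip_width: 0.0172
```

Run:
```python
from legs import *
f=legs('t24.png')
```

```text
35.65 [0.4559 0.0592 0.0286] jaw 134.87 z [ 0.1675  0.0237 -0.9856] F [-22.1  19.6  23.2] [6.01 6.26 0.95] 0.0172
```

Emit:
{"api": "apply_moves", "payload": {"moves": [[1, -3, -1, 0, 5]]}}

```text
t: 35.8
tcp_pos: [0.456, 0.0591, 0.0286]
orientation: [-0.385, 0.919, -0.02, 0.084]
contact_force: [-25.4, 29.6, 18.0]
grip_width: 0.0173
```

Run:
```python
from legs import *
from chk import *
f=legs('t25.png')
chk(f,(225,240,315,325),8.5,'c25.png')
g=grab('scene'); ov(g,[(J,ff),(J,bar(0)),(J,sqh)],(240,250,370,350),6,'cs25.png');crop(g,240,250,370,350,6,'s25.png')
for u in range(257,268): print(u,['%3d'%round(px(f,u,v)[2]*1e3) for v in range(250,270)])
for v in range(296,308,2): print(v,['%3d'%round(px(f,u,v)[2]*1e3) for u in range(288,308)])
st()
```

```text
35.8 [0.456  0.0591 0.0286] jaw 135.04 z [ 0.17    0.0277 -0.9851] F [-25.4  29.6  18. ] [9.2  7.69 1.58] 0.0173
257 ['  8', '  7', '  8', ' 33', ' 36', ' 41', ' 36', ' 38', ' 27', ' 21', ' 21', ' 21', ' 25', ' 23', ' 22', ' 27', ' 24', ' 22', ' 11', ' 13']
258 [' 11', '  8', ' 14', ' 35', ' 33', ' 37', ' 37', ' 33', ' 33', ' 18', ' 26', ' 23', ' 23', ' 18', ' 29', ' 27', ' 19', ' 19', ' 10', '  9']
259 ['  8', '  8', '  5', ' 30', ' 36', ' 33', ' 35', ' 39', ' 26', ' 26', ' 23', ' 22', ' 18', ' 24', ' 25', ' 17', ' 26', ' 20', ' 13', ' 10']
260 [' 10', '  7', ' 10', ' 29', ' 39', ' 35', '1400', ' 34', ' 29', ' 25', ' 23', ' 20', ' 22', ' 20', ' 22', ' 19', ' 19', ' 22', ' 13', '  9']
261 ['  8', ' 13', '  6', ' 39', ' 40', ' 33', ' 35', ' 40', ' 27', ' 26', ' 28', ' 21', ' 22', ' 22', ' 23', ' 26', ' 24', ' 21', '292', '380']
262 ['  9', '  3', ' 10', ' 33', ' 41', ' 36', ' 34', ' 35', ' 27', ' 25', ' 26', ' 26', ' 19', ' 20', ' 18', ' 21', ' 24', ' 22', '384', '387']
263 [' 10', ' 10', ' 14', ' 34', ' 37', ' 37', ' 34', ' 34', ' 28', ' 26', ' 27', ' 26', ' 29', ' 26', ' 22', ' 26',
[... 891 characters left out ...]
 '  7']
300 ['380', '381', '381', '375', '375', '375', '374', '376', '374', '375', ' 21', ' 25', ' 32', ' 32', ' 33', ' 32', ' 35', '  9', ' 14', '  7']
302 ['376', '375', '377', '372', '376', '376', '376', ' 24', ' 26', ' 18', ' 25', ' 30', ' 38', ' 36', ' 34', ' 33', ' 33', '  7', ' 15', ' 14']
304 ['373', '373', '374', '376', ' 23', ' 21', ' 18', ' 20', ' 24', ' 21', ' 19', ' 24', ' 37', ' 38', ' 36', ' 34', ' 33', ' 11', ' 12', '  7']
306 ['  8', '  6', '  9', ' 26', ' 18', ' 26', ' 24', ' 25', ' 21', ' 23', ' 29', ' 20', ' 32', ' 37', ' 34', ' 32', ' 34', ' 10', ' 12', ' 15']
35.9 [0.456  0.0591 0.0286] jaw 135.03 z [ 0.1701  0.0278 -0.985 ] F [-25.2  28.6  20. ] [8.88 7.43 1.52] 0.0174
```

View pics/c25.png

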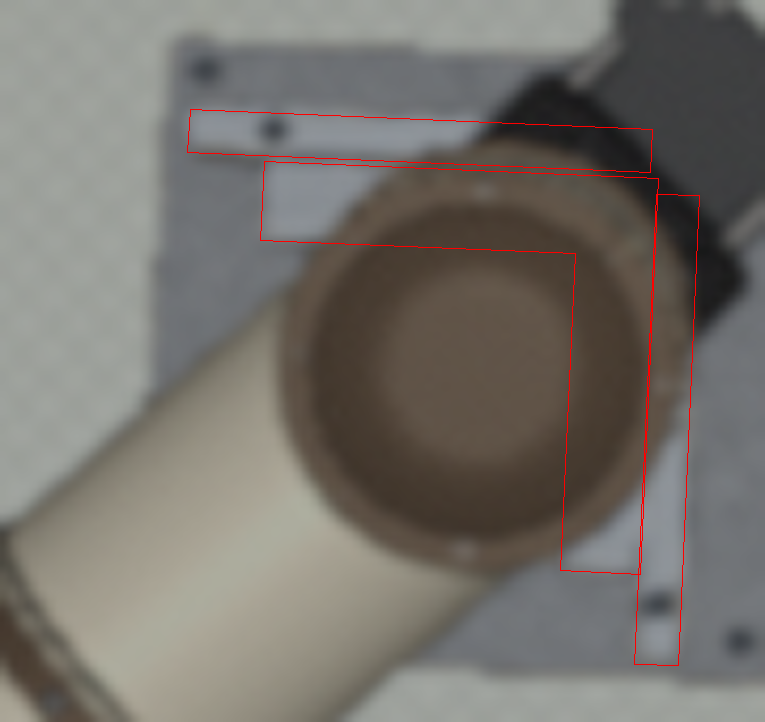

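View pics/cs25.png

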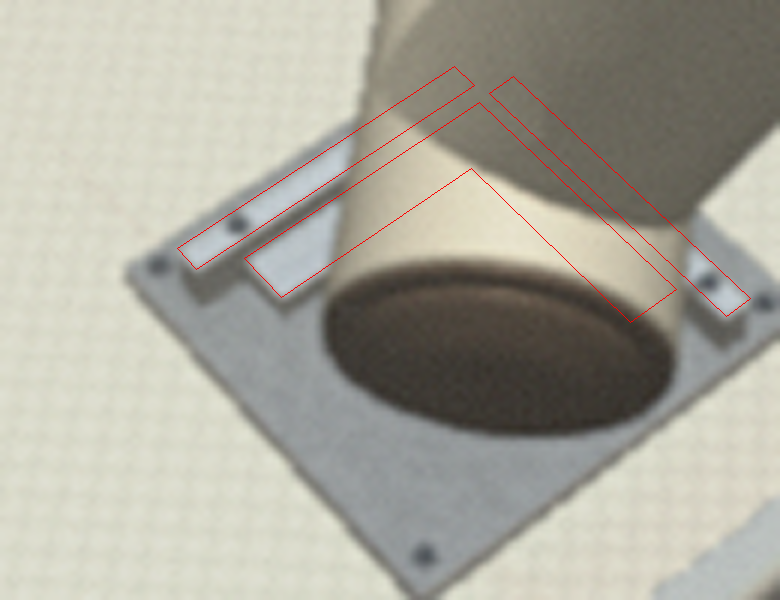

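View pics/s25.png

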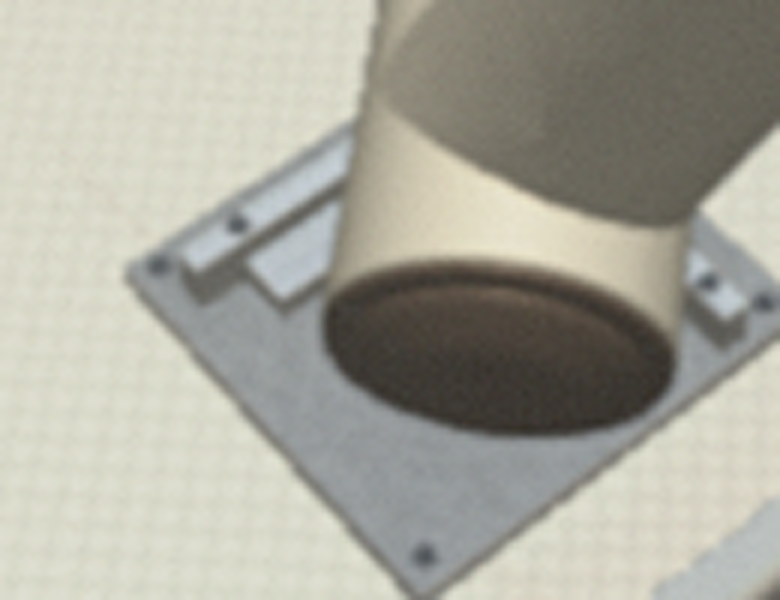

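```bash
cat > plane.py <<'E'
from chk import *
from st import st
J2=J
def run(n=6):
    for cam in('top','scene'):
        P={'+y leg':[], '-x leg':[], 'fence':[], 'bar':[], 'base':[]}
        for k in range(n):
            f=grab(cam)
            vv,uu=np.mgrid[225:345,220:385] if cam=='top' else np.mgrid[240:350,240:380]
            A=att(f);Z=f['z_map'][225:345,220:385] if cam=='top' else f['z_map'][240:350,240:380]
            d=np.stack([(uu-f['cx'])/f['fx'],-(vv-f['cy'])/f['fy'],-np.ones_like(uu,float)],-1)*Z[...,None]
            w=(d@A.T+np.array(f['eye'])).reshape(-1,3)
            c,s=np.cos(J[2]),np.sin(J[2]);dx=w[:,0]-J[0];dy=w[:,1]-J[1]
            j=np.c_[c*dx+s*dy,-s*dx+c*dy,w[:,2]]
            def sel(x0,x1,y0,y1,z0,z1):return j[(j[:,0]>x0)&(j[:,0]<x1)&(j[:,1]>y0)&(j[:,1]<y1)&(j[:,2]>z0)&(j[:,2]<z1)]
            P['+y leg'].append(sel(-.018,-.004,.02,.106,.012,.0315)); P['-x leg'].append(sel(-.106,-.03,.004,.018,.012,.0315))
            P['fence'].append(sel(.003,.009,.02,.125,.028,.045));P['bar'].append(sel(-.13,-.03,-.009,-.003,.028,.045));P['base'].append(sel(-.13,-.03,.03,.13,.0,.02))
        for k,v in P.items():
            v=np.vstack(v)
            if len(v)<30: print(cam,k,len(v));continue
            B=np.c_[v[:,:2],np.ones(len(v))];co=np.linalg.lstsq(B,v[:,2],rcond=None)[0]
            print(cam,k,len(v),'z mean',(v[:,2].mean()*1e3).round(2),'slopes',co[:2].round(3),'extent',(np.ptp(v[:,:2],axis=0)*1e3).round())
E
python3 - <<'E'
from plane import *
run();st()
E
```

```text
top +y leg 285 z mean 23.52 slopes [-0.081  0.013] extent [14. 26.]
top -x leg 139 z mean 22.92 slopes [-0.014 -0.089] extent [13. 12.]
top fence 427 z mean 35.4 slopes [-0.035 -0.   ] extent [ 6. 73.]
top bar 384 z mean 35.0 slopes [-0.013  0.067] extent [63.  6.]
top base 774 z mean 9.33 slopes [0.002 0.005] extent [100. 100.]
scene +y leg 440 z mean 24.84 slopes [-0.015 -0.008] extent [14. 36.]
scene -x leg 0
scene fence 420 z mean 37.03 slopes [-0.082  0.004] extent [ 6. 71.]
scene bar 131 z mean 36.83 slopes [-0.028 -0.035] extent [22.  6.]
scene base 4317 z mean 10.67 slopes [-0.001  0.006] extent [100.  75.]
36.5 [0.456  0.0591 0.0286] jaw 135.04 z [ 0.1699  0.0276 -0.9851] F [-24.9  28.3  19.6] [8.87 7.29 1.54] 0.0175
```

Run:
```python
from st import *
print(arm.close_job()); st()
```

```text
the job is handed in; nothing more can be done
None
the job is handed in; nothing more can be done
```

I finished both parts and handed the job in at about 36.5 s of the 61 s. The arm was still gripping the square and pressing it into the corner.

**What I did**
- **Pin:** I moved it from the parking block to the fork hole and pushed it down until its flange stopped at the expected height, with about 18–28 N of reaction. I let go, and pictures afterwards showed it seated.
- **Square:** I picked it up by the rib and laid it on the base plate. I slid it along the fixed fence so it pushed the swing fence open, then pressed it into the corner. At the end the push was about 25 N towards the fixed fence, 28 N towards the swing fence and 20 N down.

**Last checks**
- **Fences:** In the top view, the swing fence and the visible leg edges lined up with the drawn right-angle position to about 1 mm. I estimate the swing fence within about 0.01 rad of square.
- **Flatness:** The leg tops measured 13.6–14.2 mm above the base plate, against a nominal 14 mm.
- **Steadiness:** Position and force did not change over the last 0.6 s.

**What did not go well or could not be checked**
- **Gripper tilt:** The tool drifted to nearly 10° off vertical, and several seconds of trying to correct it only made it worse. The pads are therefore not flush on the rib; the downward press is what keeps the square flat.
- **Slope readings:** The two cameras disagreed slightly. The top view gave slopes up to 0.09 on small patches of the legs, and the scene view about 0.01.
- **Hidden from view:** The heel corner and the pin were behind the arm at the end. For the heel I relied on the forces and the visible leg ends. I last saw the pin before moving the square.
- **Peak push:** One press peaked at about 64 N at the wrist, below the 120 N limit, and I backed it off.

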